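Ease the spring clip off the stage post with the wedge

TASK

Take the red-handled wedge out of its grey holder and slide it straight down between the post and the back bar of the orange spring clip, flat face along the post, so that it spreads the clip's jaws and eases the clip off the post. Leave the clip lying flat on the aluminium stage, clear of the post, and hang the wedge back in its holder. Do not touch the clip with the gripper and leave the other things on the table alone.

Things in the scene. Friction and masses are not known exactly. Their poses are not given: they have to be found in the camera images.
- stage: Fixed aluminium stage on four legs, level top at height 80 mm, reaching x -55 to 120 mm, y -62 to 62 mm, with a blue rim 8 mm high round it except at its -x end. Origin on the axis of its upright steel post, at table level; z up; x runs from the post over the slot. The clip comes off the post along +x.
- post_top (a point): Centre of the post's top, height 106 mm. The post is 28 mm in diameter and stands 26 mm above the stage top. Post, stage, clip and wedge blade are smooth and lightly oiled (friction about 0.2). Axes as the stage.
- slot (a point): Middle of the slot through the stage top beside the post, at height 80 mm. The slot runs x 15.5 to 72 mm, y -13 to 13 mm in the stage's frame; the wedge can pass down through it, with nothing beneath but the table 80 mm lower.
- clip: Loose orange spring clip, 63 mm long, 50 wide, 12 high, 0.14 kg, flat on the stage round the post. Origin at its underside, on the post's axis while seated (same x, y and yaw as the stage). Open mouth towards -x, back bar at +x. Two sprung arms (y +-20 mm) end in round jaws (radius 5, at x -12.3, y +-14.5) gripping the post's -x side.
- clip_bar (a point): Middle of the upper inner edge of the clip's back bar (12 x 52 mm), 26 mm along the clip's +x from its origin, 12 mm above the stage: seated, an open gap of 12 mm lies between it and the post. About 3 to 12 N along +x is needed; after 12 to 18 mm of travel the spring pushes the clip off by itself, ending 24 mm or more from the post's axis.
- wedge: Loose upright steel wedge with red handle, 149 mm tall, 0.25 kg. Origin at tip level under the handle's middle; z up. Flat face: plane x = -15 mm. The other face slopes to +x: blade 4 mm thick at the tip, growing evenly to 30 mm (x -15 to 15) at 75 mm above it, constant to 95 mm. Blade 16 mm wide (y). Black shoulder 30 (x) by 50 (y) mm at 95 to 103 mm, handle above.
- wedge_tip (a point): Middle of the wedge's tip (x = -13 mm in the wedge's frame; tip 4 x 16 mm). With the flat face 2 to 3 mm off the post and the wedge's x along the stage's x, the clip springs off by the time the tip is 38 to 60 mm below the stage top; 64 mm is deep enough and still clear of everything.
- wedge_grip (a point): Middle of the wedge's handle, 126 mm above its tip; the handle is 26 (x) x 30 (y) mm, from 103 to 149 mm above the tip. Gripped across x it is best held against tipping.
- holder: Fixed grey holder on a 90 x 90 mm foot, 6 mm thick. Origin at table level on its pocket's axis; z up. Pocket 24 (y) x 38 mm (x), open at the top; cheeks at y 12 to 32 mm each side, 105 mm high, carry the wedge's shoulder; end walls 70 mm high. Hung: wedge tip 10 mm above the table, origin on the pocket's axis, wedge x along holder x (a half turn also fits).
- lens_cap: Loose black lens cap, 48 mm across, 16 high, to be left alone. Origin under its centre.
- junction_box: Loose grey junction box with blue glands, 100 x 70 x 38 mm, to be left alone. Origin under its centre.
- machine_camera: Loose camera with black lens, 120 mm long, 45 high, to be left alone. Origin at its underside, near the middle.
- driver: Loose screwdriver, 190 mm, to be left alone.
- spanner: Loose spanner, 170 mm, to be left alone.
- target_plate: Loose white plate 90 x 90 x 8 mm, to be left alone. Origin under its centre.
- ring_light: Loose black ring 100 mm across, 22 high, to be left alone. Origin under its centre.
Things that resemble listed ones, but are neither listed nor needed, are in the scene too. Of the things that look like the holder, take the one that is nearest to the robot's base at the start.

How it is judged:
On the way, in this order (a step that is already met when the one before it is completed fails the run):
1. the wedge, flat face along the post, is driven down through the stage and has forced the clip at least 8 mm along (contact force between wedge and clip above 0.5 N and z of wedge in the frame of stage below 0.055 m and x of wedge in the frame of stage below 0.04 m and horizontal distance between clip and stage above 0.008 m), for 0.05 s.
2. the clip is off the post (horizontal distance between clip and stage above 0.022 m), for 0.2 s.
At the end, for the whole second after the job is handed in: The clip lies still and flat (within 0.1 rad) on the stage top, its origin more than 22 mm from the post's axis; the wedge hangs still and upright (within 0.1 rad) in the holder, within 10 mm of the holder's axis and 6 mm of its hanging height (horizontal distance between clip and stage above 0.022 m and z of clip in the frame of stage between 0.076 and 0.085 m and angle between each of clip, wedge's own z axis and vertical below 0.1 rad and linear speed of each of clip, wedge below 0.02 m/s and horizontal distance between wedge and holder below 0.01 m and z of wedge in the frame of holder between 0.004 and 0.016 m); the robot touches nothing.
It fails at once if the gripper or arm touches the clip (contact force between any of the fingers, the arm and clip above 1 N).
It fails at once if a bystander is shoved out of place (more than 30 mm) (distance of any of lens_cap, junction_box, machine_camera, driver, spanner, target_plate, ring_light from where it was at the start of the episode above 0.03 m).
It also fails if it takes over 48 s, if anything falls off the work surface, if the arm or the gripper's body presses on something with over 40 N, if the wrist force passes 120 N, or if a joint passes its speed limit or range.

ROBOT

A 6-joint arm with a two-finger parallel gripper is mounted at the origin on the work surface. World frame = base frame: x ahead of the robot, y to its left, z up, the work surface at z = 0. Lengths are in m, angles in rad, forces in N, time in s.
With the tool pointing down it reaches from about 0.25 to 0.775 m from the base axis. Payload 4 kg.
Tool frame: the origin (TCP) lies between the finger pads; the fingertips stand 14 mm ahead of it and the grasp point (between the pads) lies 5 mm behind it; z points along the fingers, y is the direction in which the jaws open and shut (so a half turn about z gives the same grasp; the last joint's range is limited). The gripper opens to 94 mm and grips with 3 to 60 N. Pads are 16 mm wide; open, the fingers measure 119 mm over their backs; the gripper's body (75 mm by 177 mm) begins 78 mm behind the grasp point.
Start: joints at [-1.318, 0.087, 1.371, -0, 1.684, -0.103], TCP at [0.192, -0.516, 0.22] pointing down, gripper open.
Joint ranges: [-3.1, 3.1], [-0.76, 2.03], [0.27, 2.55], [-1.08, 4.22], [0.17, 2.65], [-2.57, 2.57]. Speed limits (rad/s): [2.79, 2.79, 3.14, 3.14, 3.14, 3.14].

INTERFACE

Orientations are given as [roll, pitch, yaw] about the fixed x, y, z axes, in that order (R = Rz(yaw) Ry(pitch) Rx(roll)).
In Python, from bench import robot, cams, spotter gives the robot as it stands.
- The arm moves only by the shell command python3 -m inch 'ROWS'. ROWS is JSON, a list of rows, each an object of numbers: "grip": the opening, from 0 (shut) to 1 (fully open); "dx", "dy", "dz": the shift along the tool's x, y, z in units of 25 mm (1.0 is 25 mm); "rx", "ry", "rz": the turn, a rotation vector about the tool's x, y, z in units of 5 degrees (1.0 is 5 degrees). A call has 1 to 12 rows; each row shifts and turns the pose as measured when the row begins, along the tool's axes as they then stand; what a row does not reach is not made up. A row lasts 1/8 s, in which the tool goes at most 62.5 mm and 10.7 degrees, less where a joint would pass 70% of its speed; a pose out of reach is approached as far as the arm can. A call is refused whole if a number of a shift passes 1 or a number of a turn 1, either way. A call with a gripper value outside its range is refused whole. The fingers move at their own pace and stop on an object; the grip force is fixed at half the most. Time passes only in rows, so rows that do not move let the fingers close. It gives the time, the measured TCP pose, the force and the opening at its end, in the units of the state.
- robot.get_obs(): the state, without advancing time (a new reading comes with each control period).
- cams.snapshot(name): name is "scene" or "top"; returns a dict with "frame" (480x640x3 uint8, red, green, blue), "intrinsics" (3x3 intrinsics, pixels), "eye" and "orientation" of the camera in the world. Camera axes: x right, y up, looking along -z (the intrinsics and any distortion apply to the point x, -y, -z); pixel columns grow to the right and rows downward; lengths in m; the calibration is good to about 2 mm. A picture is of the moment at which its call begins. There is no depth.
- robot.close_job(): hands the job in, once; it reports no verdict.
Trained networks look in a picture, given as the dict that the camera call returned (one of the last four; its "shot" number tells which), for a name from the list of things; names that differ only in an ending like _2 or _b are one class to them, and where a whole thing is asked for, a point or a joint stands for the part that bears it (a point fixed in the world has none). Each returns a list of dicts, best first, with "score" (0 to 1); they miss things now and then, are a little off and sometimes report something else, mostly with a low value. They report only what shows in the picture. A call takes as long as a camera call. They do not tell look-alikes from the thing itself.
- spotter.regions_of(picture, query): "pixels" (480x640 bool, what is visible of it) and "extent" ([left, top, right, bottom] in pixels, round what is visible of it).
- spotter.place_of(picture, query): "pixel" ([column, row] in pixels: a listed point, or the origin of a listed thing).
The state is a dict: "time": time; "joint_positions": joint angles; "qvel": joint speeds; "joint_torque": joint torques, N m; "tool_pos": TCP position; "ee_rot": TCP orientation; "wrist_force": force on the tool from outside, world axes, zero at the start; "wrist_torque": the same for the moment, N m; "width": finger opening in m.
Only numpy, scipy, OpenCV 4.12 (cv2) and the standard library are available. Lean on these libraries where they do the work, as an engineer would, in place of code of your own. Each camera call takes 0.05 s, during which the arm holds its last target.

## Working session

There is one attempt and no reset: what is moved stays moved. The work goes in short steps, Python scripts to look and compute and a shell command to move; the robot and the scene stay as the last step left them, time stands still between calls to the robot, and variables do not carry over. Pictures are saved under pics/ and viewed, and the job is handed in when it is done.

```bash
ls; mkdir -p pics; python3 - <<'E'
from bench import robot,cams,spotter
import cv2
print(robot.get_obs())
for n in("scene","top"):
    p=cams.snapshot(n); cv2.imwrite(f"pics/{n}0.png",p["frame"][:,:,::-1])
    print(n,p["intrinsics"],p["eye"],p["orientation"],[k for k in p])
    for q in ["stage","post_top","slot","clip","clip_bar","wedge","wedge_tip","wedge_grip","holder"]:
        print(q,[(r["score"],r["pixel"]) for r in spotter.place_of(p,q)][:4])
E
```

```text
pics
{'time': 0.0, 'joint_positions': array([-1.31806464e+00,  8.79236604e-02,  1.37225848e+00, -4.97975873e-05,
        1.68355478e+00, -1.03112536e-01]), 'qvel': array([-0.00062391, -0.00024075, -0.00227685,  0.00015972,  0.00078499,
       -0.00014965]), 'joint_torque': array([ 7.88260422e-05, -3.40182245e+01, -3.02424824e+01,  7.17198174e-02,
        3.30691575e-02, -1.74865231e-04]), 'tool_pos': array([ 0.19145474, -0.51505521,  0.21831911]), 'ee_rot': array([-3.13945468e+00, -1.71478431e-04,  3.55838487e-01]), 'wrist_force': array([-0.82593962, -0.09326919,  0.01370661]), 'wrist_torque': array([0.00656473, 0.03777332, 0.0293543 ]), 'width': 0.09370098351614971}
scene [[502.89455055   0.         326.96339101]
 [  0.         502.89455055 243.81910355]
 [  0.           0.           1.        ]] [1.49674614 0.5034793  0.83753696] [ 0.97534034 -0.0128705   1.99372542] ['frame', 'intrinsics', 'eye', 'orientation', 'shot']
stage []
post_top []
slot []
clip []
clip_bar []
wedge []
wedge_tip []
wedge_grip []
holder []
top [[516.15286237   0.         326.82819746]
 [  0.         516.15286237 241.0134393 ]
 [  0.           0.           1.        ]] [0.34621004 0.0892639  1.46909711] [ 0.1478926   0.00555164 -1.56717229] ['frame', 'intrinsics', 'eye', 'orientation', 'shot']
stage [(0.97, [406.6, 241.1]), (0.58, [384.6, 166.7])]
post_top [(0.75, [407.6, 231.0]), (0.46, [236.6, 322.2]), (0.4, [479.3, 333.5]), (0.28, [447.8, 176.8])]
slot [(0.57, [412.4, 217.4])]
clip [(0.54, [409.4, 234.4])]
clip_bar [(0.58, [411.0, 224.4])]
wedge [(0.78, [295.1, 238.1])]
wedge_tip []
wedge_grip [(0.48, [291.6, 227.4])]
holder [(0.83, [147.6, 321.9]), (0.67, [305.0, 182.1]), (0.63, [296.0, 236.2])]
```

View pics/scene0.png

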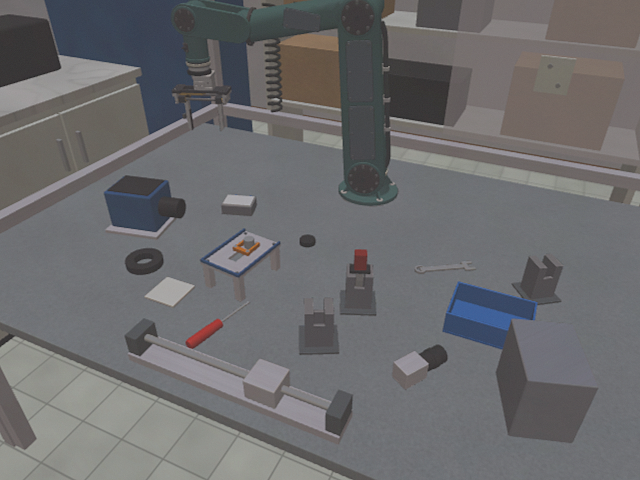

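View pics/top0.png

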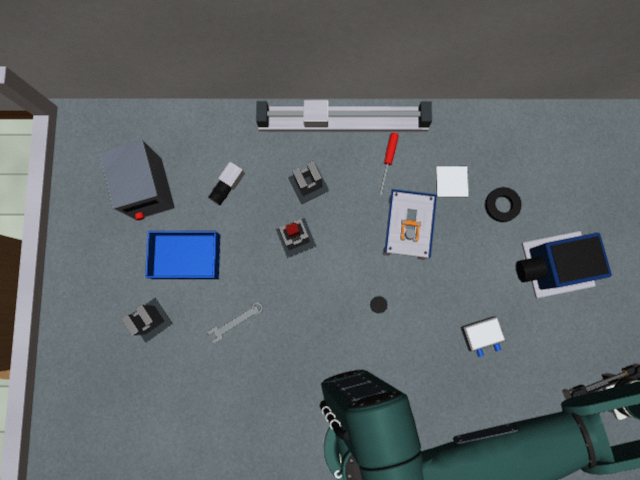

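The top view shows the stage at about (411,225), the red-handled wedge in its holder at (294,233), and look-alike holders at (308,182) and (147,320). Next I'll measure these.

```bash
cat > h.py <<'E'
import numpy as np,cv2
from scipy.spatial.transform import Rotation as R
from bench import robot,cams,spotter
def cam(p): return np.array(p["intrinsics"]),np.array(p["eye"]),R.from_euler('xyz',p["orientation"]).as_matrix()
def proj(p,X):
    K,e,M=cam(p); c=(np.atleast_2d(X)-e)@M; q=np.c_[c[:,0]/-c[:,2],-c[:,1]/-c[:,2]]
    return q@K[:2,:2].T+K[:2,2]
def unproj(p,uv,z):
    K,e,M=cam(p); uv=np.atleast_2d(uv).astype(float); d=np.c_[(uv[:,0]-K[0,2])/K[0,0],-(uv[:,1]-K[1,2])/K[1,1],-np.ones(len(uv))]@M.T
    return e+d*((z-e[2])/d[:,2])[:,None]
def T(x,y,yaw,P,z=0):
    c,s=np.cos(yaw),np.sin(yaw);P=np.atleast_2d(np.array(P,float));return np.c_[x+c*P[:,0]-s*P[:,1],y+s*P[:,0]+c*P[:,1],P[:,2]+z]
def crop(p,x0,y0,x1,y1,k,name):
    cv2.imwrite(name,cv2.resize(p["frame"][y0:y1,x0:x1,::-1],None,fx=k,fy=k,interpolation=cv2.INTER_CUBIC))
E
python3 - <<'E'
from h import *
import pickle
S=cams.snapshot("scene");Tp=cams.snapshot("top")
pickle.dump((S,Tp),open("s0.pkl","wb"))
for uv,z in [((407.6,231),.106),((411,224.4),.092),((412.4,217.4),.08),((291.6,227.4),.136),((296,236.2),0),((305,182),0),((147.6,322),0)]:
    w=unproj(Tp,uv,z)[0]; print(uv,w.round(4),np.hypot(*w[:2]).round(3),proj(S,w).round(1))
crop(Tp,265,165,455,285,4,"pics/tc.png"); crop(S,190,210,390,360,4,"pics/sc.png")
for q in["clip","wedge","stage","holder"]:
  for p,n in((S,'s'),(Tp,'t')):
    print(q,n,[(r["score"],r["extent"]) for r in spotter.regions_of(p,q)][:3])
for q in ["stage","post_top","slot","clip","clip_bar","wedge","wedge_tip","wedge_grip","holder"]:
        print(q,[(r["score"],r["pixel"]) for r in spotter.place_of(S,q)][:4])
E
```

```text
(407.6, 231) [ 0.5769 -0.1184  0.106 ] 0.589 [[250.8 240. ]]
(411, 224.4) [ 0.5975 -0.1301  0.092 ] 0.611 [[243.2 247.3]]
(412.4, 217.4) [ 0.6191 -0.1363  0.08  ] 0.634 [[237.1 254.9]]
(291.6, 227.4) [0.5806 0.1899 0.136 ] 0.611 [[361.1 261.1]]
(296, 236.2) [0.5788 0.1871 0.    ] 0.608 [[357.6 304. ]]
(305, 182) [0.7396 0.1628 0.    ] 0.757 [[322.3 342.8]]
(147.6, 322) [0.333  0.6023 0.    ] 0.688 [[539.3 292.2]]
clip s []
clip t [(0.49, [399.3, 219.7, 423.4, 241.5]), (0.38, [384.0, 192.8, 435.5, 260.6])]
wedge s []
wedge t [(0.59, [283.0, 222.8, 304.0, 241.7])]
stage s []
stage t [(0.9, [382.0, 188.8, 434.8, 260.4]), (0.58, [371.0, 290.8, 390.6, 310.6])]
holder s []
holder t [(0.92, [288.8, 161.9, 329.8, 205.7]), (0.89, [121.8, 299.7, 171.2, 341.1]), (0.87, [276.0, 219.8, 316.4, 258.0])]
stage []
post_top []
slot []
clip []
clip_bar []
wedge []
wedge_tip []
wedge_grip []
holder []
```

View pics/tc.png

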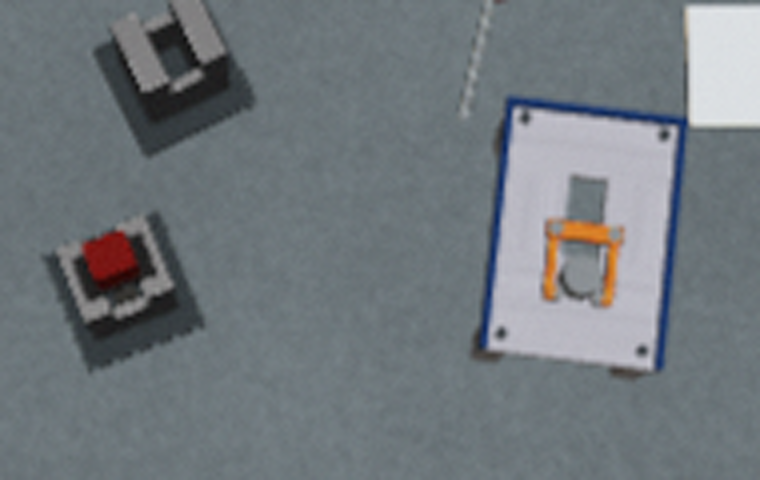

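View pics/sc.png

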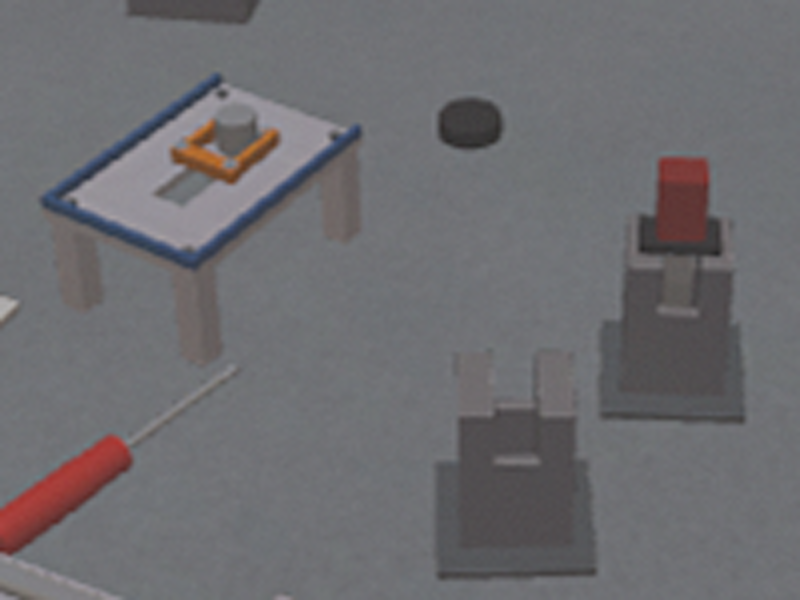

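```bash
cat > fit.py <<'E'
from h import *
from scipy.optimize import differential_evolution,minimize
def rect(x0,x1,y0,y1,z): 
    c=[(x0,y0,z),(x1,y0,z),(x1,y1,z),(x0,y1,z)]; return [(c[i],c[(i+1)%4]) for i in range(4)]
def samp(segs,step=.001):
    o=[]
    for a,b in segs:
        a,b=np.array(a),np.array(b);n=max(2,int(np.linalg.norm(b-a)/step));o.append(a+np.linspace(0,1,n)[:,None]*(b-a))
    return np.vstack(o)
def circ(r,z): t=np.linspace(0,2*np.pi,90,endpoint=False);return np.c_[r*np.cos(t),r*np.sin(t),0*t+z]
def grad(p,s=0.8):
    f=cv2.GaussianBlur(p["frame"].astype(np.float32),(0,0),s)
    g=[np.hypot(cv2.Sobel(f[:,:,i],cv2.CV_32F,1,0),cv2.Sobel(f[:,:,i],cv2.CV_32F,0,1)) for i in range(3)]
    return np.minimum(np.max(g,0),150)
def look(G,uv): return cv2.remap(G,uv[:,0].astype(np.float32)[:,None],uv[:,1].astype(np.float32)[:,None],cv2.INTER_LINEAR).ravel()
def fit(p,groups,x0,rng=(.012,.012,.12)):
    G=grad(p)
    f=lambda v:-sum(w*look(G,proj(p,T(*v,P))).mean() for P,w in groups)
    r=differential_evolution(f,[(a-b,a+b) for a,b in zip(x0,rng)],seed=1,tol=1e-6,maxiter=150)
    return r.x,r.fun
def draw(p,groups,v,box,k,name):
    x0,y0,x1,y1=box;im=cv2.resize(p["frame"][y0:y1,x0:x1,::-1],None,fx=k,fy=k,interpolation=cv2.INTER_CUBIC).copy()
    for P,_ in groups:
        for u in proj(p,T(*v,P)): 
            q=((u-[x0,y0]+.5)*k-.5).round().astype(int)
            if 0<=q[0]<im.shape[1] and 0<=q[1]<im.shape[0]: im[q[1],q[0]]=(0,255,0)
    cv2.imwrite(name,im)
post=circ(.014,.106)
slot=samp([((.04,-.013,.08),(.072,-.013,.08)),((.072,-.013,.08),(.072,.013,.08)),((.072,.013,.08),(.04,.013,.08))])
bar=samp(rect(.026,.038,-.026,.026,.092))
rim=samp([((-.055,-.062,.088),(.12,-.062,.088)),((.12,-.062,.088),(.12,.062,.088)),((.12,.062,.088),(-.055,.062,.088))])
STG=[(post,1),(slot,1),(bar,1),(rim,1.5)]
foot=samp(rect(-.045,.045,-.045,.045,.006))
ch=samp(rect(-.019,.019,.012,.032,.105)+rect(-.019,.019,-.032,-.012,.105))
HOL=[(foot,1.5),(ch,1)]
hand=samp(rect(-.013,.013,-.015,.015,.159))
E
python3 - <<'E'
from fit import *
import pickle
S,Tp=pickle.load(open("s0.pkl","rb"))
for p,n,b in((S,'s',(195,225,295,300)),(Tp,'t',(375,180,445,270))):
    v,f=fit(p,STG,(.577,-.1195,-.1)); print("stage",n,v.round(4),f)
    for g,l in zip(STG,("post","slot","bar","rim")):
        print("   ",l,fit(p,[g],v,(.008,.008,.001 if l=="post" else .06))[0].round(4))
    draw(p,STG,v,b,8 if n=='s' else 6,f"pics/st_{n}.png")
for p,n,b in((S,'s',(335,240,385,320)),(Tp,'t',(270,210,325,265))):
    v,f=fit(p,HOL,(.579,.187,.35),(.015,.015,.3)); print("holder",n,v.round(4),f)
    w,_=fit(p,[(hand,1)],v,(.01,.01,.1)); print("  handle",w.round(4))
    draw(p,HOL+[(hand,1)],v,b,7 if n=='s' else 9,f"pics/ho_{n}.png")
E
```

```text
stage s [ 0.5717 -0.1296 -0.1207] -559.1533813476562
    post [ 0.574  -0.1278 -0.1205]
    slot [ 0.5708 -0.1296 -0.1162]
    bar [ 0.5732 -0.1237 -0.0649]
    rim [ 0.5666 -0.1295 -0.12  ]
stage t [ 0.5729 -0.1275 -0.1232] -621.321044921875
    post [ 0.5766 -0.1251 -0.1234]
    slot [ 0.5715 -0.1244 -0.153 ]
    bar [ 0.5729 -0.1249 -0.1614]
    rim [ 0.5725 -0.128  -0.1231]
holder s [0.5827 0.1875 0.3755] -171.99169921875
  handle [0.5782 0.1858 0.3804]
holder t [0.5745 0.1878 0.3898] -329.7835998535156
  handle [0.5748 0.1885 0.4838]
```

```bash
python3 - <<'E'
import cv2,numpy as np
ims=[cv2.imread(f"pics/{n}.png") for n in("st_s","st_t","ho_s","ho_t")]
for a,b,o in((0,1,"st"),(2,3,"ho")):
    A,B=ims[a],ims[b];H=560
    f=lambda i:cv2.resize(i,None,fx=min(H/i.shape[0],395/i.shape[1]),fy=min(H/i.shape[0],395/i.shape[1]))
    A,B=f(A),f(B);c=np.zeros((H,800,3),np.uint8);c[:A.shape[0],:A.shape[1]]=A;c[:B.shape[0],400:400+B.shape[1]]=B;cv2.imwrite(f"pics/{o}.png",c)
E
```

```text
(no output)
```

View pics/st_s.png

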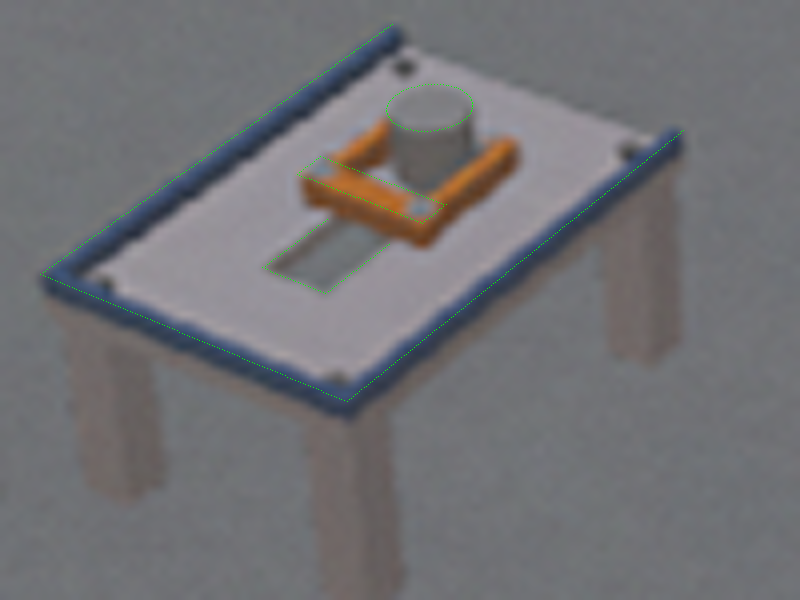

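View pics/st_t.png

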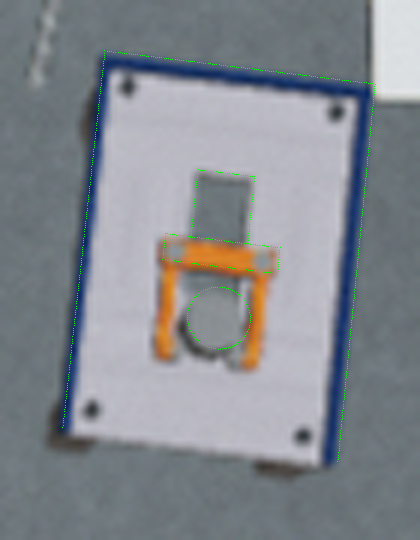

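View pics/ho.png

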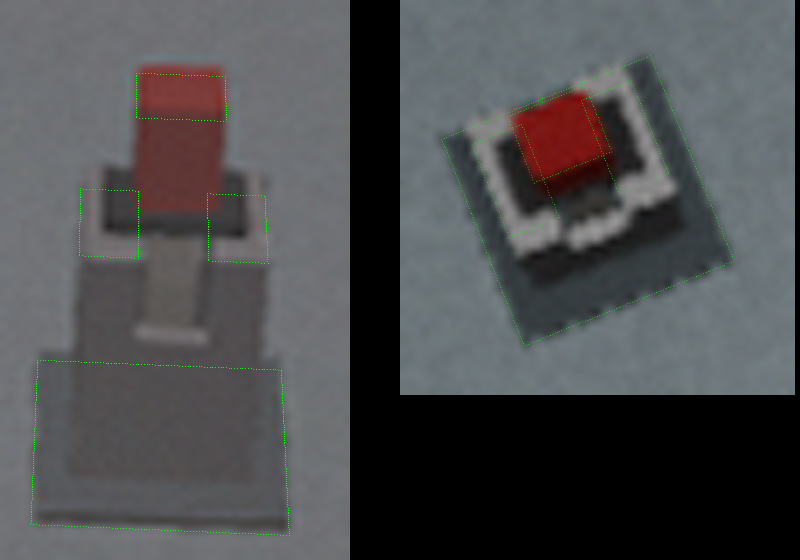

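```bash
python3 - <<'E'
from fit import *
import pickle
S,Tp=pickle.load(open("s0.pkl","rb"))
a=(.578,.187,.385)
for x in(.015,-.015):
  pass
for p in(S,Tp):
  for sx in (1,-1):
    P=[(sx*.015,0,.105),(sx*.015,0,.085),(sx*.015,0,.07),(sx*.0098,0,.07),(sx*.019,0,.07),(sx*.0063,0,.06)]
    print(sx,proj(p,T(*a,P)).round(1).tolist())
im=S["frame"][262:302,340:378].astype(int)
print(S["frame"][270:300,352:366].mean(2).astype(int))
crop(S,340,262,378,302,14,"pics/bl_s.png");crop(Tp,275,215,320,260,12,"pics/bl_t.png")
for n in("s","t"):
    i=cv2.imread(f"pics/bl_{n}.png").astype(float); cv2.imwrite(f"pics/bl_{n}.png",np.clip((i-40)*2,0,255).astype(np.uint8))
E
```

```text
1 [[359.8, 274.4], [359.4, 281.0], [359.1, 285.9], [359.1, 284.5], [359.2, 286.9], [358.9, 286.8]]
-1 [[359.6, 266.9], [359.2, 273.4], [359.0, 278.2], [359.0, 279.5], [358.9, 277.2], [358.8, 283.6]]
1 [[291.5, 225.3], [292.0, 226.6], [292.4, 227.5], [293.1, 229.2], [291.9, 226.2], [293.8, 231.0]]
-1 [[295.5, 235.5], [296.0, 236.7], [296.4, 237.5], [295.7, 235.8], [296.9, 238.9], [295.5, 235.2]]
[[ 65  62  64  66  65  68  66  67  65  63  65  66  65  63]
 [ 55  56  57  57  56  55  59  59  59  59  59  60  59  60]
 [ 47  51  51  50  48  50  53  55  53  54  54  53  55  56]
 [ 71  71  73  69  70  78  67  58  57  62  65  67  58  58]
 [105 105 106  99  90  91  89  88  88  88  92  93  74  89]
 [112 113 112 101  94  93  95  95  94  94  98  98  75  93]
 [116 117 117 106  94  95  93  96  94  93  98  99  81  97]
 [ 90  92  89  85  89  95  92  93  93  91  96  87  72  81]
 [ 78  77  74  75  88  94  92  94  95  93  93  81  65  73]
 [ 78  78  75  73  88  94  95  94  93  95  92  78  67  74]
 [ 79  80  77  79  87  91  91  93  93  94  90  76  69  75]
 [ 80  81  77  79  85  91  89  89  89  90  86  78  71
[... 368 characters left out ...]
8  88  98  99 100 103 105 107 107 106 115  99  76]
 [ 78  80  79  80  82  82  83  85  84  85  86  89  84  76]
 [ 80  78  80  79  78  78  76  77  77  76  76  75  76  77]
 [ 79  80  79  82  78  81  79  78  80  76  79  79  80  79]
 [ 79  79  78  79  80  81  79  79  80  80  80  79  79  79]
 [ 80  80  79  81  78  79  79  81  80  79  79  80  81  77]
 [ 78  81  80  80  79  78  79  79  79  80  79  77  80  80]
 [ 80  79  79  78  80  80  79  78  78  78  79  77  78  79]
 [ 81  82  80  79  79  79  78  79  81  79  80  79  80  79]
 [ 80  81  79  77  82  80  79  80  78  79  78  80  78  77]
 [ 80  80  80  79  79  80  79  81  79  80  79  79  80  80]
 [ 81  79  81  80  80  80  79  79  78  79  79  78  78  80]]
```

View pics/bl_s.png

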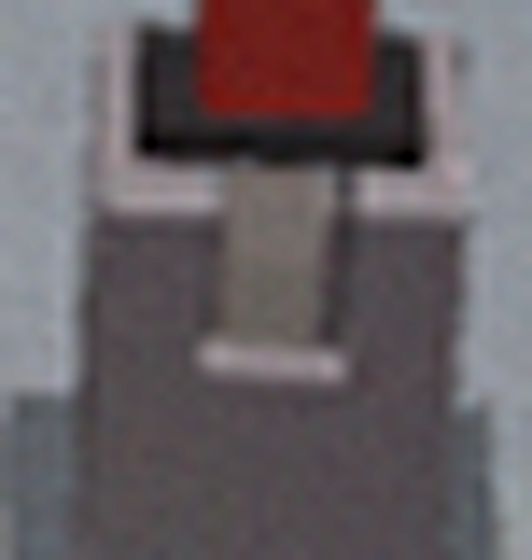

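View pics/bl_t.png

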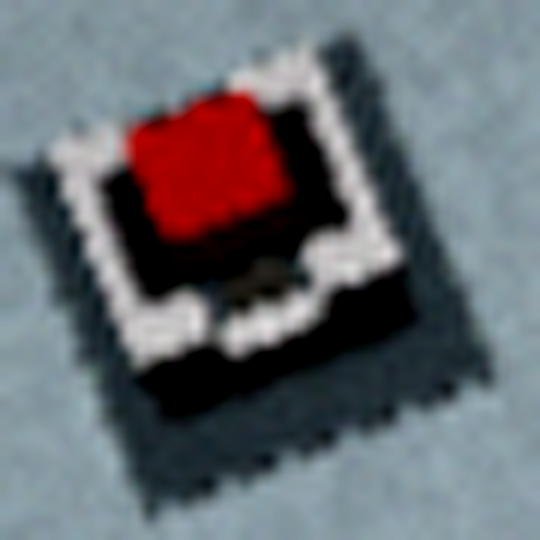

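The blade's visible face has a crease (94 to 88 in brightness) at row 281, where the 85 mm level on the +x side projects. So the sloping face is towards holder +x, and the wedge's x runs along the holder's x (yaw about 0.385).

```bash
cat > go.py <<'E'
import sys,numpy as np
from h import *
def st():
    o=robot.get_obs();return o,np.array(o["tool_pos"]),R.from_euler('xyz',o["ee_rot"]).as_matrix()
def plan(x,y,z,psi,n=None,rmax=1.0):
    o,p,M=st(); Tm=R.from_euler('xyz',[np.pi,0,psi]).as_matrix()
    t=np.array([x,y,z]);d=t-p
    rv=R.from_matrix(M.T@Tm).as_rotvec()/np.radians(5)
    print("now",p.round(4),np.array(o["ee_rot"]).round(4),"J",np.round(o["joint_positions"],2),"F",np.round(o["wrist_force"],1),"w",round(o["width"],4),"t",o["time"])
    print("tool-frame shift units",(M.T@d/.025).round(2),"turn units",rv.round(2))
    nt=max(np.abs(rv).max(),1e-9);ns=np.linalg.norm(d)/.025
    n=n or int(np.ceil(max(nt,ns,1)))
    for i in range(n):
        Mi=M@R.from_rotvec(rv*np.radians(5)*i/n).as_matrix()
        print((Mi.T@d/n/.025).round(2),(rv/n).round(2))
if __name__=="__main__": plan(*[float(a) for a in sys.argv[1:5]],*(int(a) for a in sys.argv[5:6]))
E
python3 go.py .577 .187 .22 1.956 28
```

```text
now [ 0.1916 -0.5156  0.2195] [ 3.1415 -0.      0.3558] J [-1.32  0.09  1.37  0.    1.68 -0.1 ] F [-0.6 -0.3 -0.1] w 0.094 t 1.95
tool-frame shift units [ 2.424e+01 -2.097e+01 -2.000e-02] turn units [  0.     0.   -18.34]
[ 0.87 -0.75 -0.  ] [ 0.    0.   -0.65]
[ 0.91 -0.7  -0.  ] [ 0.    0.   -0.65]
[ 0.95 -0.65 -0.  ] [ 0.    0.   -0.65]
[ 0.98 -0.59 -0.  ] [ 0.    0.   -0.65]
[ 1.01 -0.53 -0.  ] [ 0.    0.   -0.65]
[ 1.04 -0.47 -0.  ] [ 0.    0.   -0.65]
[ 1.07 -0.41 -0.  ] [ 0.    0.   -0.65]
[ 1.09 -0.35 -0.  ] [ 0.    0.   -0.65]
[ 1.11 -0.29 -0.  ] [ 0.    0.   -0.65]
[ 1.12 -0.23 -0.  ] [ 0.    0.   -0.65]
[ 1.13 -0.16 -0.  ] [ 0.    0.   -0.65]
[ 1.14 -0.1  -0.  ] [ 0.    0.   -0.65]
[ 1.14 -0.03 -0.  ] [ 0.    0.   -0.65]
[ 1.14  0.03 -0.  ] [ 0.    0.   -0.65]
[ 1.14  0.1  -0.  ] [ 0.    0.   -0.65]
[ 1.13  0.16 -0.  ] [ 0.    0.   -0.65]
[ 1.12  0.23 -0.  ] [ 0.    0.   -0.65]
[ 1.11  0.29 -0.  ] [ 0.    0.   -0.65]
[ 1.09  0.36 -0.  ] [ 0.    0.   -0.65]
[ 1.07  0.42 -0.  ] [ 0.    0.   -0.65]
[ 1.04  0.48 -0.  ] [ 0.    0.   -0.65]
[ 1.01  0.54 -0.  ] [ 0.    0.   -0.65]
[ 0.98  0.59 -0.  ] [ 0.    0.   -0.65]
[ 0.94  0.65 -0.  ] [ 0.    0.   -0.65]
[ 0.91  0.7  -0.  ] [ 0.    0.   -0.65]
[ 0.86  0.75 -0.  ] [ 0.    0.   -0.65]
[ 0.82  0.8  -0.  ] [ 0.    0.   -0.65]
[ 0.77  0.84 -0.  ] [ 0.    0.   -0.65]
```

```bash
python3 -m inch '[{"grip":1,"dx":0.87,"dy":-0.75,"rz":-0.7},{"grip":1,"dx":0.9,"dy":-0.7,"rz":-0.7},{"grip":1,"dx":0.95,"dy":-0.65,"rz":-0.7},{"grip":1,"dx":0.98,"dy":-0.6,"rz":-0.7},{"grip":1,"dx":1,"dy":-0.53,"rz":-0.7},{"grip":1,"dx":1,"dy":-0.47,"rz":-0.7},{"grip":1,"dx":1,"dy":-0.41,"rz":-0.7},{"grip":1,"dx":1,"dy":-0.35,"rz":-0.7},{"grip":1,"dx":1,"dy":-0.29,"rz":-0.7},{"grip":1,"dx":1,"dy":-0.2,"rz":-0.7},{"grip":1,"dx":1,"dy":-0.15,"rz":-0.7},{"grip":1,"dx":1,"dy":-0.1,"rz":-0.7}]'; python3 go.py .577 .187 .22 1.956 20
```

```text
now [ 0.1916 -0.5156  0.2195] [ 3.1415 -0.      0.3558] J [-1.32  0.09  1.37  0.    1.68 -0.1 ] F [-0.6 -0.3 -0.1] w 0.094 t 1.95
tool-frame shift units [ 2.424e+01 -2.097e+01 -2.000e-02] turn units [  0.     0.   -18.34]
[ 1.21 -1.05 -0.  ] [ 0.    0.   -0.92]
[ 1.29 -0.95 -0.  ] [ 0.    0.   -0.92]
[ 1.36 -0.84 -0.  ] [ 0.    0.   -0.92]
[ 1.43 -0.73 -0.  ] [ 0.    0.   -0.92]
[ 1.48 -0.61 -0.  ] [ 0.    0.   -0.92]
[ 1.52 -0.49 -0.  ] [ 0.    0.   -0.92]
[ 1.56 -0.37 -0.  ] [ 0.    0.   -0.92]
[ 1.58 -0.24 -0.  ] [ 0.    0.   -0.92]
[ 1.6  -0.12 -0.  ] [ 0.    0.   -0.92]
[ 1.6   0.01 -0.  ] [ 0.    0.   -0.92]
[ 1.6   0.14 -0.  ] [ 0.    0.   -0.92]
[ 1.58  0.27 -0.  ] [ 0.    0.   -0.92]
[ 1.55  0.39 -0.  ] [ 0.    0.   -0.92]
[ 1.52  0.51 -0.  ] [ 0.    0.   -0.92]
[ 1.47  0.63 -0.  ] [ 0.    0.   -0.92]
[ 1.42  0.75 -0.  ] [ 0.    0.   -0.92]
[ 1.35  0.86 -0.  ] [ 0.    0.   -0.92]
[ 1.28  0.97 -0.  ] [ 0.    0.   -0.92]
[ 1.2   1.07 -0.  ] [ 0.    0.   -0.92]
[ 1.11  1.16 -0.  ] [ 0.    0.   -0.92]invalid input at $[0]: expected keys grip, dx, dy, dz, rx, ry, rz
```

```bash
python3 -m inch '[{"grip":1,"dx":0.87,"dy":-0.75,"dz":0,"rx":0,"ry":0,"rz":-0.7},{"grip":1,"dx":0.9,"dy":-0.7,"dz":0,"rx":0,"ry":0,"rz":-0.7},{"grip":1,"dx":0.95,"dy":-0.65,"dz":0,"rx":0,"ry":0,"rz":-0.7},{"grip":1,"dx":0.98,"dy":-0.6,"dz":0,"rx":0,"ry":0,"rz":-0.7},{"grip":1,"dx":1,"dy":-0.53,"dz":0,"rx":0,"ry":0,"rz":-0.7},{"grip":1,"dx":1,"dy":-0.47,"dz":0,"rx":0,"ry":0,"rz":-0.7},{"grip":1,"dx":1,"dy":-0.41,"dz":0,"rx":0,"ry":0,"rz":-0.7},{"grip":1,"dx":1,"dy":-0.35,"dz":0,"rx":0,"ry":0,"rz":-0.7},{"grip":1,"dx":1,"dy":-0.29,"dz":0,"rx":0,"ry":0,"rz":-0.7},{"grip":1,"dx":1,"dy":-0.2,"dz":0,"rx":0,"ry":0,"rz":-0.7},{"grip":1,"dx":1,"dy":-0.15,"dz":0,"rx":0,"ry":0,"rz":-0.7},{"grip":1,"dx":1,"dy":-0.1,"dz":0,"rx":0,"ry":0,"rz":-0.7}]'; python3 go.py .577 .187 .22 1.956 20
```

```text
time: 3.45
tool_pos: [0.3404, -0.2159, 0.22]
ee_rot: [3.138, 0.001, 1.109]
wrist_force: [-0.6, -0.3, 0.1]
width: 0.0943
now [ 0.3404 -0.2159  0.22  ] [3.1383e+00 5.0000e-04 1.1094e+00] J [-0.71 -0.25  1.68  0.    1.71 -0.24] F [-0.6 -0.3  0.1] w 0.0943 t 3.45
tool-frame shift units [ 1.864e+01  1.300e+00 -1.000e-02] turn units [ 0.03  0.02 -9.7 ]
[ 0.93  0.07 -0.  ] [ 0.    0.   -0.49]
[ 0.93  0.1  -0.  ] [ 0.    0.   -0.49]
[ 0.92  0.14 -0.  ] [ 0.    0.   -0.49]
[ 0.92  0.18 -0.  ] [ 0.    0.   -0.49]
[ 0.91  0.22 -0.  ] [ 0.    0.   -0.49]
[0.9  0.26 0.  ] [ 0.    0.   -0.49]
[0.89 0.3  0.  ] [ 0.    0.   -0.49]
[0.87 0.33 0.  ] [ 0.    0.   -0.49]
[0.86 0.37 0.  ] [ 0.    0.   -0.49]
[0.84 0.41 0.  ] [ 0.    0.   -0.49]
[0.82 0.44 0.  ] [ 0.    0.   -0.49]
[0.8  0.48 0.  ] [ 0.    0.   -0.49]
[0.78 0.51 0.  ] [ 0.    0.   -0.49]
[0.76 0.54 0.  ] [ 0.    0.   -0.49]
[0.74 0.57 0.  ] [ 0.    0.   -0.49]
[0.71 0.61 0.  ] [ 0.    0.   -0.49]
[0.69 0.63 0.  ] [ 0.    0.   -0.49]
[0.66 0.66 0.  ] [ 0.    0.   -0.49]
[0.63 0.69 0.  ] [ 0.    0.   -0.49]
[0.6  0.72 0.  ] [ 0.    0.   -0.49]
```

Moves come out as commanded; carry on.

```bash
python3 -m inch '[{"grip":1,"dx":0.95,"dy":0.05,"dz":0,"rx":0,"ry":0,"rz":-0.5},{"grip":1,"dx":0.95,"dy":0.1,"dz":0,"rx":0,"ry":0,"rz":-0.5},{"grip":1,"dx":0.95,"dy":0.15,"dz":0,"rx":0,"ry":0,"rz":-0.5},{"grip":1,"dx":0.95,"dy":0.2,"dz":0,"rx":0,"ry":0,"rz":-0.5},{"grip":1,"dx":0.95,"dy":0.2,"dz":0,"rx":0,"ry":0,"rz":-0.5},{"grip":1,"dx":0.95,"dy":0.25,"dz":0,"rx":0,"ry":0,"rz":-0.5},{"grip":1,"dx":0.95,"dy":0.3,"dz":0,"rx":0,"ry":0,"rz":-0.5},{"grip":1,"dx":0.95,"dy":0.35,"dz":0,"rx":0,"ry":0,"rz":-0.5},{"grip":1,"dx":0.9,"dy":0.35,"dz":0,"rx":0,"ry":0,"rz":-0.5},{"grip":1,"dx":0.9,"dy":0.4,"dz":0,"rx":0,"ry":0,"rz":-0.5},{"grip":1,"dx":0.9,"dy":0.45,"dz":0,"rx":0,"ry":0,"rz":-0.5},{"grip":1,"dx":0.9,"dy":0.5,"dz":0,"rx":0,"ry":0,"rz":-0.5}]'; python3 go.py .577 .187 .22 1.956 9
```

```text
time: 4.95
tool_pos: [0.4847, 0.0524, 0.2217]
ee_rot: [3.134, 0.005, 1.651]
wrist_force: [0.5, 0.3, 0.0]
width: 0.0939
now [0.4847 0.0524 0.2217] [3.1342 0.0049 1.6511] J [-0.01 -0.06  1.51 -0.    1.68 -0.09] F [0.5 0.3 0. ] w 0.0939 t 4.95
tool-frame shift units [5.07 4.11 0.08] turn units [ 0.08  0.07 -3.49]
[0.56 0.46 0.01] [ 0.01  0.01 -0.39]
[0.55 0.48 0.01] [ 0.01  0.01 -0.39]
[0.53 0.49 0.01] [ 0.01  0.01 -0.39]
[0.51 0.51 0.01] [ 0.01  0.01 -0.39]
[0.5  0.53 0.01] [ 0.01  0.01 -0.39]
[0.48 0.55 0.01] [ 0.01  0.01 -0.39]
[0.46 0.56 0.01] [ 0.01  0.01 -0.39]
[0.44 0.58 0.01] [ 0.01  0.01 -0.39]
[0.42 0.59 0.01] [ 0.01  0.01 -0.39]
```

```bash
python3 -m inch '[{"grip":1,"dx":0.58,"dy":0.48,"dz":0,"rx":0,"ry":0,"rz":-0.4},{"grip":1,"dx":0.56,"dy":0.49,"dz":0,"rx":0,"ry":0,"rz":-0.4},{"grip":1,"dx":0.55,"dy":0.5,"dz":0,"rx":0,"ry":0,"rz":-0.4},{"grip":1,"dx":0.53,"dy":0.52,"dz":0,"rx":0,"ry":0,"rz":-0.4},{"grip":1,"dx":0.5,"dy":0.53,"dz":0,"rx":0,"ry":0,"rz":-0.4},{"grip":1,"dx":0.48,"dy":0.55,"dz":0,"rx":0,"ry":0,"rz":-0.4},{"grip":1,"dx":0.46,"dy":0.56,"dz":0,"rx":0,"ry":0,"rz":-0.4},{"grip":1,"dx":0.44,"dy":0.58,"dz":0,"rx":0,"ry":0,"rz":-0.4},{"grip":1,"dx":0.42,"dy":0.6,"dz":0,"rx":0,"ry":0,"rz":-0.4},{"grip":1,"dx":0,"dy":0,"dz":0,"rx":0,"ry":0,"rz":0}]'; python3 go.py .577 .187 .22 1.956 1
python3 - <<'E'
from fit import *
import pickle
S=cams.snapshot("scene");Tp=cams.snapshot("top")
pickle.dump((S,Tp),open("s1.pkl","wb"))
crop(S,310,190,410,330,4,"pics/a_s.png");crop(Tp,230,180,350,280,5,"pics/a_t.png")
E
```

```text
time: 6.2
tool_pos: [0.5833, 0.1996, 0.2209]
ee_rot: [3.137, 0.008, 1.987]
wrist_force: [0.3, 0.0, -0.2]
width: 0.0944
now [0.5833 0.1996 0.2209] [3.1372 0.0078 1.9867] J [ 0.24  0.23  1.2  -0.01  1.7  -0.18] F [ 0.3  0.  -0.2] w 0.0944 t 6.2
tool-frame shift units [-0.36 -0.43  0.04] turn units [0.05 0.09 0.35]
[-0.36 -0.43  0.04] [0.05 0.09 0.35]
```

View pics/a_s.png

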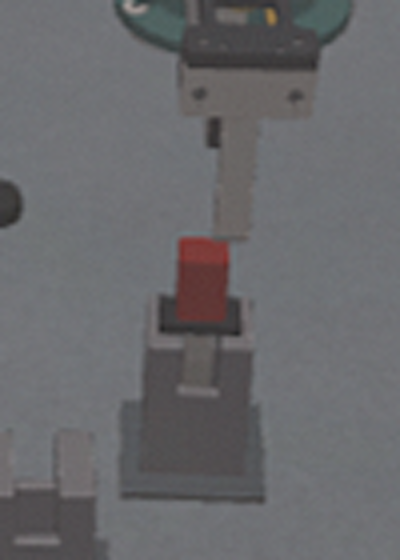

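View pics/a_t.png

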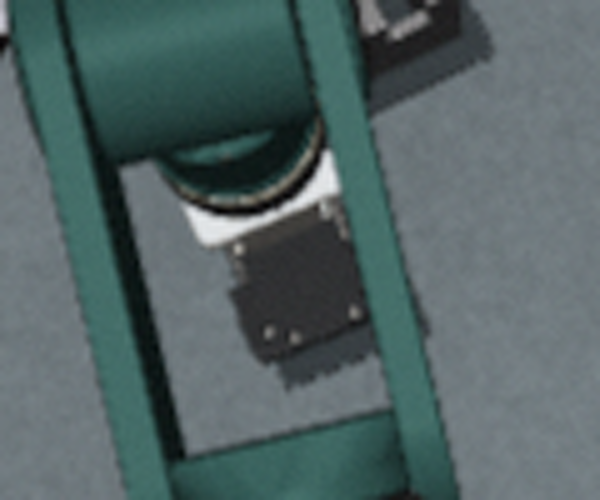

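```bash
python3 -m inch '[{"grip":1,"dx":-0.36,"dy":-0.43,"dz":0.5,"rx":0,"ry":0.1,"rz":0.35},{"grip":1,"dx":0,"dy":0,"dz":0.5,"rx":0,"ry":0,"rz":0}]'; python3 go.py .577 .187 .135 1.956 1
python3 - <<'E'
from fit import *
import pickle
S=cams.snapshot("scene")
pickle.dump(S,open("s2.pkl","wb"))
crop(S,310,190,410,330,4,"pics/b_s.png")
E
```

```text
time: 6.55
tool_pos: [0.577, 0.1852, 0.1974]
ee_rot: [3.134, 0.0, 1.953]
wrist_force: [0.3, 0.6, 0.4]
width: 0.0941
now [0.577  0.1852 0.1974] [3.1341e+00 1.0000e-04 1.9531e+00] J [ 0.22  0.21  1.27  0.    1.65 -0.17] F [0.3 0.6 0.4] w 0.0941 t 6.55
tool-frame shift units [0.07 0.01 2.5 ] turn units [ 0.09  0.   -0.03]
[0.07 0.01 2.5 ] [ 0.09  0.   -0.03]
```

View pics/b_s.png

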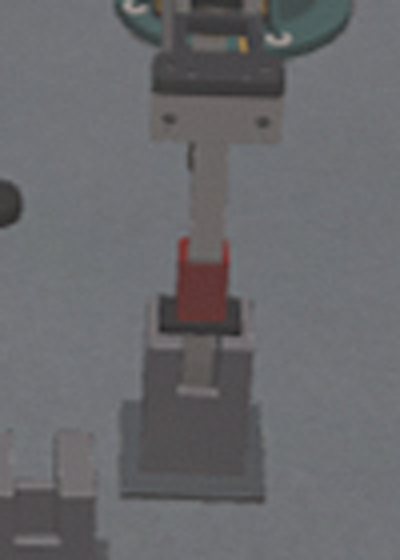

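The finger is centred on the red handle at columns 204-208 in the crop. Descend and close.

```bash
python3 -m inch '[{"grip":1,"dx":0.07,"dy":0,"dz":0.85,"rx":0.1,"ry":0,"rz":0},{"grip":1,"dx":0,"dy":0,"dz":0.85,"rx":0,"ry":0,"rz":0},{"grip":1,"dx":0,"dy":0,"dz":0.7,"rx":0,"ry":0,"rz":0},{"grip":1,"dx":0,"dy":0,"dz":0,"rx":0,"ry":0,"rz":0}]'; python3 go.py .577 .187 .135 1.956 1
```

```text
time: 7.1
tool_pos: [0.5745, 0.1877, 0.1296]
ee_rot: [-3.133, -0.002, 1.955]
wrist_force: [-0.4, -0.4, -0.1]
width: 0.0938
now [0.5745 0.1877 0.1296] [-3.1334e+00 -1.6000e-03  1.9547e+00] J [ 0.22  0.25  1.37  0.    1.54 -0.16] F [-0.4 -0.4 -0.1] w 0.0938 t 7.1
tool-frame shift units [-0.06  0.08 -0.22] turn units [-0.09 -0.02 -0.02]
[-0.06  0.08 -0.22] [-0.09 -0.02 -0.02]
```

```bash
python3 -m inch '[{"grip":1,"dx":-0.03,"dy":0.04,"dz":-0.18,"rx":-0.09,"ry":0,"rz":0},{"grip":1,"dx":0,"dy":0,"dz":0,"rx":0,"ry":0,"rz":0},{"grip":0,"dx":0,"dy":0,"dz":0,"rx":0,"ry":0,"rz":0},{"grip":0,"dx":0,"dy":0,"dz":0,"rx":0,"ry":0,"rz":0},{"grip":0,"dx":0,"dy":0,"dz":0,"rx":0,"ry":0,"rz":0},{"grip":0,"dx":0,"dy":0,"dz":0,"rx":0,"ry":0,"rz":0},{"grip":0,"dx":0,"dy":0,"dz":0,"rx":0,"ry":0,"rz":0},{"grip":0,"dx":0,"dy":0,"dz":0,"rx":0,"ry":0,"rz":0}]'; python3 go.py .577 .187 .24 1.956 1
```

```text
time: 8.1
tool_pos: [0.5776, 0.1878, 0.1377]
ee_rot: [3.136, -0.001, 1.955]
wrist_force: [-0.9, 0.5, -0.4]
width: 0.0376
now [0.5776 0.1878 0.1377] [ 3.1356e+00 -6.0000e-04  1.9549e+00] J [ 0.22  0.24  1.36  0.    1.54 -0.16] F [-0.9  0.5 -0.4] w 0.0376 t 8.1
tool-frame shift units [-0.02 -0.01 -4.09] turn units [ 0.07 -0.01 -0.01]
[-0.02 -0.01 -4.09] [ 0.07 -0.01 -0.01]
```

```bash
python3 -m inch '[{"grip":0,"dx":0,"dy":0,"dz":0,"rx":0,"ry":0,"rz":0},{"grip":0,"dx":0,"dy":0,"dz":0,"rx":0,"ry":0,"rz":0},{"grip":0,"dx":0,"dy":0,"dz":0,"rx":0,"ry":0,"rz":0}]'; python3 go.py .577 .187 .24 1.956 1;python3 go.py .577 .187 .24 1.956 1
```

```text
time: 8.48
tool_pos: [0.5765, 0.1875, 0.1376]
ee_rot: [3.138, -0.001, 1.955]
wrist_force: [-0.3, 0.8, 0.7]
width: 0.0258
now [0.5765 0.1875 0.1376] [ 3.1385e+00 -7.0000e-04  1.9549e+00] J [ 0.22  0.24  1.36  0.    1.54 -0.16] F [-0.3  0.8  0.7] w 0.0258 t 8.475
tool-frame shift units [-0.02  0.02 -4.1 ] turn units [ 0.04 -0.01 -0.01]
[-0.02  0.02 -4.1 ] [ 0.04 -0.01 -0.01]
now [0.5765 0.1875 0.1376] [ 3.1385e+00 -7.0000e-04  1.9549e+00] J [ 0.22  0.24  1.36  0.    1.54 -0.16] F [-0.3  0.8  0.7] w 0.0258 t 8.475
tool-frame shift units [-0.02  0.02 -4.1 ] turn units [ 0.04 -0.01 -0.01]
[-0.02  0.02 -4.1 ] [ 0.04 -0.01 -0.01]
```

```bash
python3 -m inch '[{"grip":0,"dx":0,"dy":0,"dz":-0.5,"rx":0,"ry":0,"rz":0},{"grip":0,"dx":0,"dy":0,"dz":-0.9,"rx":0,"ry":0,"rz":0},{"grip":0,"dx":0,"dy":0,"dz":-1,"rx":0,"ry":0,"rz":0},{"grip":0,"dx":0,"dy":0,"dz":-1,"rx":0,"ry":0,"rz":0},{"grip":0,"dx":0,"dy":0,"dz":-1,"rx":0,"ry":0,"rz":0},{"grip":0,"dx":0,"dy":0,"dz":-0.6,"rx":0,"ry":0,"rz":0},{"grip":0,"dx":0,"dy":0,"dz":0,"rx":0,"ry":0,"rz":0}]'; python3 go.py .592 -.13 .255 1.449 18
python3 - <<'E'
from fit import *
import pickle
S=cams.snapshot("scene")
pickle.dump(S,open("s3.pkl","wb"))
crop(S,310,170,410,310,4,"pics/c_s.png")
E
```

```text
time: 9.35
tool_pos: [0.5761, 0.1875, 0.2641]
ee_rot: [-3.141, -0.002, 1.955]
wrist_force: [0.3, -0.4, -2.7]
width: 0.026
now [0.5761 0.1875 0.2641] [-3.1408e+00 -2.2000e-03  1.9551e+00] J [ 0.22  0.21  1.14  0.    1.79 -0.16] F [ 0.3 -0.4 -2.7] w 0.026 t 9.35
tool-frame shift units [-12.01  -4.17   0.34] turn units [-0.02 -0.02  5.8 ]
[-0.67 -0.23  0.02] [-0.   -0.    0.32]
[-0.67 -0.21  0.02] [-0.   -0.    0.32]
[-0.68 -0.19  0.02] [-0.   -0.    0.32]
[-0.68 -0.17  0.02] [-0.   -0.    0.32]
[-0.69 -0.16  0.02] [-0.   -0.    0.32]
[-0.69 -0.14  0.02] [-0.   -0.    0.32]
[-0.7  -0.12  0.02] [-0.   -0.    0.32]
[-0.7  -0.1   0.02] [-0.   -0.    0.32]
[-0.7  -0.08  0.02] [-0.   -0.    0.32]
[-0.7  -0.06  0.02] [-0.   -0.    0.32]
[-0.71 -0.04  0.02] [-0.   -0.    0.32]
[-0.71 -0.02  0.02] [-0.   -0.    0.32]
[-0.71  0.    0.02] [-0.   -0.    0.32]
[-0.71  0.02  0.02] [-0.   -0.    0.32]
[-0.71  0.04  0.02] [-0.   -0.    0.32]
[-0.7   0.06  0.02] [-0.   -0.    0.32]
[-0.7   0.08  0.02] [-0.   -0.    0.32]
[-0.7   0.1   0.02] [-0.   -0.    0.32]
```

View pics/c_s.png

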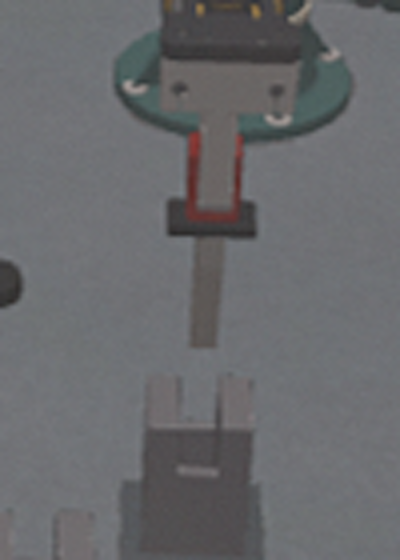

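```bash
python3 - <<'E'
from fit import *
import pickle
S=pickle.load(open("s3.pkl","rb"))
z=.2641-.1276
for sx in(1,-1):
    P=[(sx*-.011,0,0),(sx*-.015,0,0),(sx*.015,0,.075),(sx*.015,0,.095)]
    print(sx,proj(S,T(.576,.1875,.384,P,z)).round(1).tolist())
print(S["frame"][222:262,356:366].mean(2).astype(int)[:,::1])
E
python3 -m inch '[{"grip":0,"dx":-0.67,"dy":-0.23,"dz":0,"rx":0,"ry":0,"rz":0.33},{"grip":0,"dx":-0.67,"dy":-0.21,"dz":0,"rx":0,"ry":0,"rz":0.33},{"grip":0,"dx":-0.68,"dy":-0.19,"dz":0,"rx":0,"ry":0,"rz":0.33},{"grip":0,"dx":-0.68,"dy":-0.17,"dz":0,"rx":0,"ry":0,"rz":0.33},{"grip":0,"dx":-0.7,"dy":-0.15,"dz":0,"rx":0,"ry":0,"rz":0.33},{"grip":0,"dx":-0.7,"dy":-0.13,"dz":0,"rx":0,"ry":0,"rz":0.33},{"grip":0,"dx":-0.7,"dy":-0.1,"dz":0,"rx":0,"ry":0,"rz":0.33},{"grip":0,"dx":-0.7,"dy":-0.08,"dz":0,"rx":0,"ry":0,"rz":0.33},{"grip":0,"dx":-0.7,"dy":-0.05,"dz":0,"rx":0,"ry":0,"rz":0.33},{"grip":0,"dx":-0.7,"dy":-0.03,"dz":0,"rx":0,"ry":0,"rz":0.33},{"grip":0,"dx":-0.7,"dy":0,"dz":0,"rx":0,"ry":0,"rz":0.33},{"grip":0,"dx":-0.7,"dy":0.02,"dz":0,"rx":0,"ry":0,"rz":0.33}]'; python3 go.py .607 -.131 .258 1.449 6
```

```text
1 [[360.8, 256.9], [360.8, 256.0], [362.7, 236.7], [363.2, 229.3]]
-1 [[361.0, 262.4], [361.0, 263.4], [362.4, 229.7], [362.9, 222.3]]
[[ 67  69  68  77  82  81  81  84  84  84]
 [ 67  69  67  68  68  67  69  71  72  71]
 [ 65  66  68  66  66  67  68  67  68  68]
 [ 63  67  65  66  65  62  64  63  65  64]
 [ 59  61  58  62  62  61  62  61  61  63]
 [ 53  54  55  55  54  56  57  55  57  54]
 [ 47  48  47  52  50  51  50  50  53  51]
 [107 108  92  75  74  80  84  83  85  83]
 [118 120 106  89  92  95  95  96  94  93]
 [118 118 101  90  94  95  92  95  91  95]
 [115 117 102  92  94  93  92  95  91  94]
 [114 115 100  86  93  94  95  94  91  94]
 [115 118  98  86  95  93  93  93  94  95]
 [115 117 100  86  95  96  95  93  92  96]
 [114 117 101  87  92  92  91  93  92  97]
 [115 113  95  87  88  91  91  90  89  94]
 [116 111  93  88  90  90  87  89  88  96]
 [115 111  94  85  87  89  89  88  89  99]
 [114 110  95  86  89  89  89  87  85  98]
 [113 110  97  87  90  89  87  90  85 102]
 [113 107  91  87  90  89  89  88  86 102]
 [115 105  90  87  88  90  88  87  89 104]
 [116 107  93  89  
[... 634 characters left out ...]
3 115 117 115 117 118 115 114 116]
 [114 114 116 117 113 116 115 116 115 115]
 [113 114 117 117 114 116 114 116 115 114]]
time: 10.9
tool_pos: [0.5872, -0.0397, 0.2588]
ee_rot: [-3.132, 0.001, 1.584]
wrist_force: [0.4, 0.4, -3.1]
width: 0.0256
now [ 0.5872 -0.0397  0.2588] [-3.1318e+00  1.0000e-03  1.5840e+00] J [-0.16  0.18  1.19 -0.    1.78 -0.18] F [ 0.4  0.4 -3.1] w 0.0256 t 10.9
tool-frame shift units [-3.66  0.75  0.03] turn units [-0.11  0.02  1.55]
[-0.61  0.12  0.  ] [-0.02  0.    0.26]
[-0.61  0.14  0.  ] [-0.02  0.    0.26]
[-0.6   0.15  0.  ] [-0.02  0.    0.26]
[-0.6   0.17  0.01] [-0.02  0.    0.26]
[-0.6   0.18  0.01] [-0.02  0.    0.26]
[-0.59  0.19  0.01] [-0.02  0.    0.26]
```

```bash
python3 -m inch '[{"grip":0,"dx":-0.61,"dy":0.13,"dz":0,"rx":-0.1,"ry":0,"rz":0.25},{"grip":0,"dx":-0.61,"dy":0.14,"dz":0,"rx":0,"ry":0,"rz":0.25},{"grip":0,"dx":-0.6,"dy":0.15,"dz":0,"rx":0,"ry":0,"rz":0.25},{"grip":0,"dx":-0.6,"dy":0.17,"dz":0,"rx":0,"ry":0,"rz":0.25},{"grip":0,"dx":-0.6,"dy":0.18,"dz":0,"rx":0,"ry":0,"rz":0.25},{"grip":0,"dx":-0.6,"dy":0.19,"dz":0,"rx":0,"ry":0,"rz":0.25},{"grip":0,"dx":0,"dy":0,"dz":0,"rx":0,"ry":0,"rz":0}]'; python3 go.py .6053 -.132 .258 1.449 1
python3 - <<'E'
from fit import *
import pickle
S=cams.snapshot("scene");Tp=cams.snapshot("top")
pickle.dump((S,Tp),open("s4.pkl","wb"))
crop(S,195,170,295,290,5,"pics/d_s.png");crop(Tp,350,170,470,290,5,"pics/d_t.png")
E
```

```text
time: 11.78
tool_pos: [0.6087, -0.1391, 0.2582]
ee_rot: [-3.141, 0.001, 1.442]
wrist_force: [-0.2, 0.4, -4.3]
width: 0.0259
now [ 0.6087 -0.1391  0.2582] [-3.1407e+00  8.0000e-04  1.4420e+00] J [-0.31  0.25  1.1  -0.    1.79 -0.19] F [-0.2  0.4 -4.3] w 0.0259 t 11.775
tool-frame shift units [ 0.26 -0.17  0.01] turn units [-0.01  0.01 -0.08]
[ 0.26 -0.17  0.01] [-0.01  0.01 -0.08]
```

View pics/d_s.png

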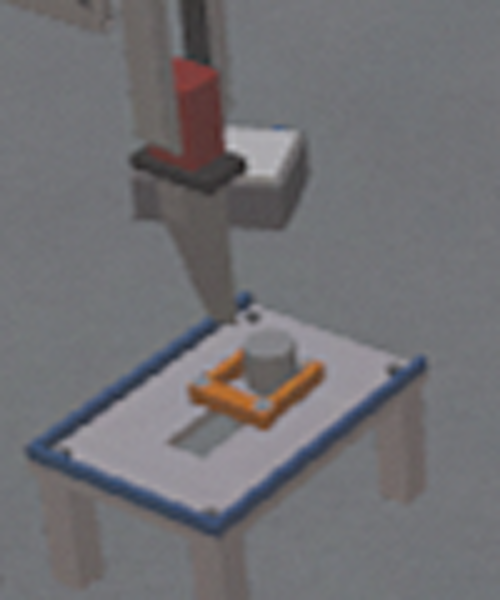

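View pics/d_t.png

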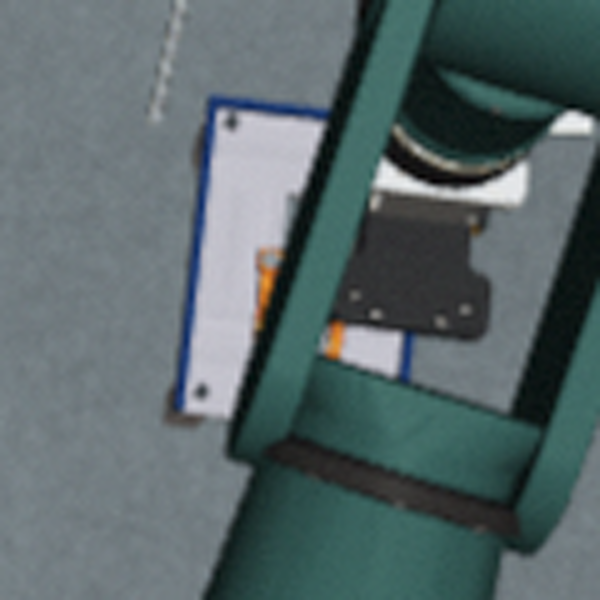

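The scene view shows the wedge upright, with its sloping face to the left-front (+x) and its tip at crop (225,318) beyond the stage. I'll overlay the wedge model at the robot's pose to check that the robot and camera agree.

```bash
cat >> fit.py <<'E'
def wedge(): 
    s=[]
    pr=[(-.015,0),(-.011,0),(.015,.075),(.015,.095),(-.015,.095)]
    for y in(-.008,.008): s+=[((pr[i][0],y,pr[i][1]),(pr[(i+1)%5][0],y,pr[(i+1)%5][1])) for i in range(5)]
    s+=[((-.015,-.008,0),(-.015,.008,0)),((-.011,-.008,0),(-.011,.008,0))]
    s+=rect(-.015,.015,-.025,.025,.095)+rect(-.015,.015,-.025,.025,.103)+rect(-.013,.013,-.015,.015,.149)
    return samp(s)
E
python3 - <<'E'
from fit import *
import pickle
S,Tp=pickle.load(open("s4.pkl","rb"))
z=.2582-.1276
W=wedge()+[0,0,z]
v0=(.6087,-.1391,1.442-np.pi/2)
draw(S,[(W,1)],v0,(210,175,260,245),9,"pics/e.png")
# fit blade tip edges
pr=[((-.011,-.008,0),(-.011,.008,0)),((-.011,-.008,0),(.015,-.008,.075)),((-.011,.008,0),(.015,.008,.075)),((-.015,.008,0),(-.015,.008,.09)),((.015,-.025,.095),(.015,.025,.095)),((-.015,.025,.095),(.015,.025,.095))]
print(v0,fit(S,[(samp(pr)+[0,0,z],1)],v0,(.01,.01,.02)))
E
```

```text
(0.6087, -0.1391, -0.1287963267948966) (array([ 0.60837688, -0.14136124, -0.14865388]), np.float64(-77.29003143310547))
```

View pics/e.png

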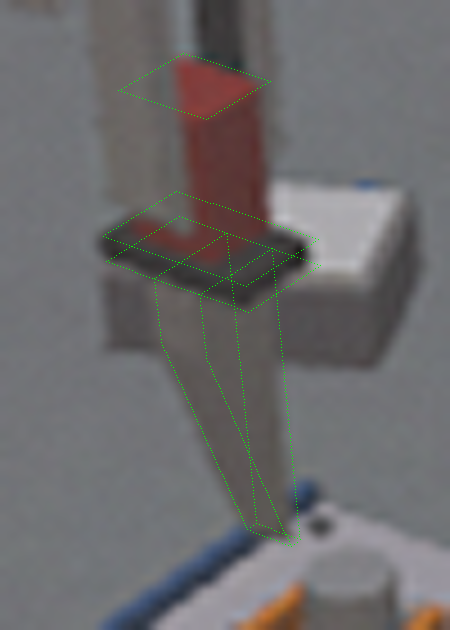

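```bash
python3 -m inch '[{"grip":0,"dx":0.35,"dy":-0.17,"dz":0,"rx":0,"ry":0,"rz":-0.08},{"grip":0,"dx":0,"dy":0,"dz":0,"rx":0,"ry":0,"rz":0}]'; python3 go.py .6053 -.130 .238 1.449 1
```

```text
time: 12.12
tool_pos: [0.6051, -0.1266, 0.2587]
ee_rot: [-3.141, -0.001, 1.453]
wrist_force: [0.1, 0.2, -3.3]
width: 0.0259
now [ 0.6051 -0.1266  0.2587] [-3.1409e+00 -7.0000e-04  1.4529e+00] J [-0.3   0.24  1.12  0.    1.78 -0.18] F [ 0.1  0.2 -3.3] w 0.0259 t 12.125
tool-frame shift units [-0.14  0.02  0.83] turn units [-0.01 -0.01  0.04]
[-0.14  0.02  0.83] [-0.01 -0.01  0.04]
```

```bash
python3 -m inch '[{"grip":0,"dx":-0.1,"dy":0,"dz":0.4,"rx":0,"ry":0,"rz":0},{"grip":0,"dx":0,"dy":0,"dz":0.2,"rx":0,"ry":0,"rz":0},{"grip":0,"dx":0,"dy":0,"dz":0,"rx":0,"ry":0,"rz":0}]'; python3 go.py .6053 -.130 .238 1.449 1
python3 - <<'E'
from fit import *
import pickle
S=cams.snapshot("scene")
pickle.dump(S,open("s5.pkl","wb"))
o=robot.get_obs();t=o["tool_pos"];z=t[2]-.1276;v0=(t[0],t[1],o["ee_rot"][2]-np.pi/2)
W=wedge()+[0,0,z]
draw(S,[(W,1)],v0,(200,190,270,270),8,"pics/f.png")
pr=[((-.011,-.008,0),(-.011,.008,0)),((-.011,-.008,0),(.015,-.008,.075)),((-.011,.008,0),(.015,.008,.075)),((-.015,.008,0),(-.015,.008,.09)),((.015,-.025,.095),(.015,.025,.095)),((-.015,.025,.095),(.015,.025,.095))]
f=fit(S,[(samp(pr)+[0,0,z],1)],v0,(.01,.01,.02));print(v0,f)
slot2=samp([((.045,-.013,.08),(.072,-.013,.08)),((.072,-.013,.08),(.072,.013,.08))])
print("bar",fit(S,[(bar,1)],(.573,-.1285,-.122),(.006,.006,.001)))
print("z tip",z)
E
```

```text
time: 12.5
tool_pos: [0.6045, -0.1282, 0.2425]
ee_rot: [-3.14, -0.001, 1.454]
wrist_force: [-0.6, 0.4, -3.4]
width: 0.0257
now [ 0.6045 -0.1282  0.2425] [-3.1404e+00 -6.0000e-04  1.4545e+00] J [-0.3   0.24  1.15  0.    1.75 -0.18] F [-0.6  0.4 -3.4] w 0.0257 t 12.5
tool-frame shift units [-0.07  0.04  0.18] turn units [-0.01 -0.01  0.06]
[-0.07  0.04  0.18] [-0.01 -0.01  0.06]
(np.float64(0.6045387574118645), np.float64(-0.1282128104532931), np.float64(-0.11642008061088616)) (array([ 0.60445199, -0.13034151, -0.10787934]), np.float64(-79.72943878173828))
bar (array([ 0.57328587, -0.12250342, -0.12100487]), np.float64(-143.26470947265625))
z tip 0.11501897567375852
```

View pics/f.png

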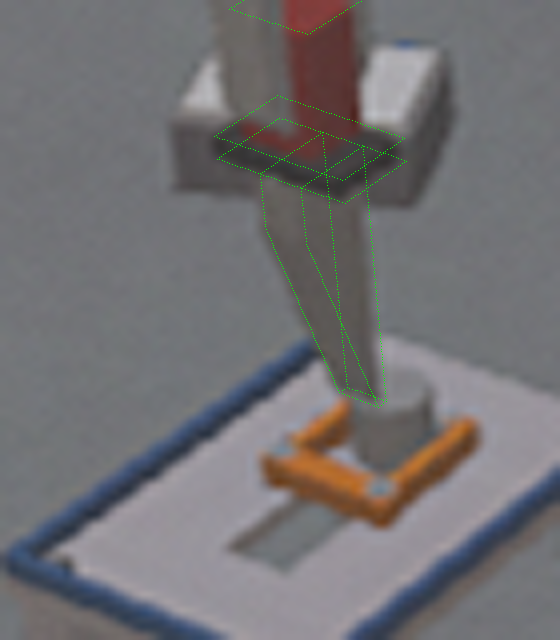

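```bash
python3 -m inch '[{"grip":0,"dx":-0.07,"dy":0.04,"dz":0.2,"rx":0,"ry":0,"rz":0.05},{"grip":0,"dx":0,"dy":0,"dz":0.4,"rx":0,"ry":0,"rz":0},{"grip":0,"dx":0,"dy":0,"dz":0.4,"rx":0,"ry":0,"rz":0},{"grip":0,"dx":0,"dy":0,"dz":0,"rx":0,"ry":0,"rz":0}]'; python3 go.py .6055 -.130 .144 1.449 1
python3 - <<'E'
from fit import *
S=cams.snapshot("scene")
crop(S,200,190,270,270,8,"pics/g.png")
E
```

```text
time: 13.05
tool_pos: [0.6052, -0.1305, 0.2154]
ee_rot: [-3.14, -0.001, 1.449]
wrist_force: [-0.1, -0.2, -3.7]
width: 0.0258
now [ 0.6052 -0.1305  0.2154] [-3.1398e+00 -6.0000e-04  1.4492e+00] J [-0.3   0.24  1.2   0.    1.7  -0.18] F [-0.1 -0.2 -3.7] w 0.0258 t 13.05
tool-frame shift units [0.02 0.01 2.85] turn units [-0.02 -0.01  0.  ]
[0.02 0.01 2.85] [-0.02 -0.01  0.  ]
```

View pics/g.png

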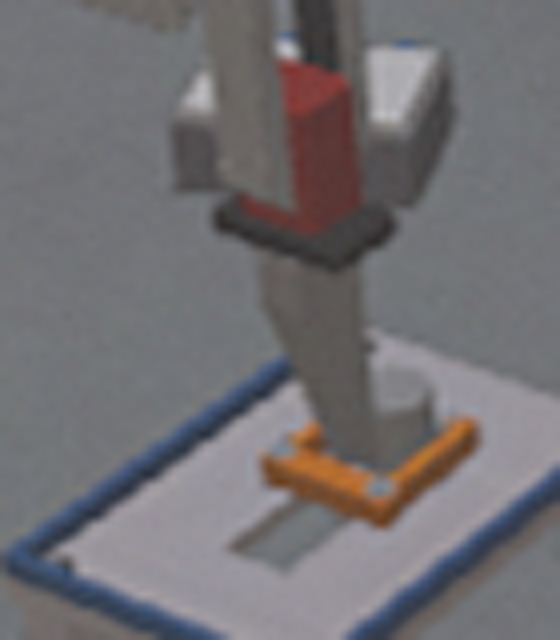

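The tip now sits behind the bar and in front of the post with no contact force. Drive on.

```bash
python3 -m inch '[{"grip":0,"dx":0,"dy":0,"dz":0.4,"rx":0,"ry":0,"rz":0},{"grip":0,"dx":0,"dy":0,"dz":0.4,"rx":0,"ry":0,"rz":0},{"grip":0,"dx":0,"dy":0,"dz":0.4,"rx":0,"ry":0,"rz":0},{"grip":0,"dx":0,"dy":0,"dz":0.2,"rx":0,"ry":0,"rz":0}]'; python3 go.py .6055 -.130 .144 1.449 1
python3 - <<'E'
from fit import *
S=cams.snapshot("scene")
crop(S,200,190,270,270,8,"pics/i.png")
E
```

```text
time: 13.6
tool_pos: [0.6027, -0.1304, 0.1842]
ee_rot: [-3.138, 0.001, 1.449]
wrist_force: [-3.2, 1.0, 4.4]
width: 0.0259
now [ 0.6027 -0.1304  0.1842] [-3.1381e+00  1.0000e-03  1.4488e+00] J [-0.3   0.25  1.26 -0.    1.64 -0.18] F [-3.2  1.   4.4] w 0.0259 t 13.6
tool-frame shift units [0.03 0.12 1.61] turn units [-0.04  0.01 -0.  ]
[0.03 0.12 1.61] [-0.04  0.01 -0.  ]
```

View pics/i.png

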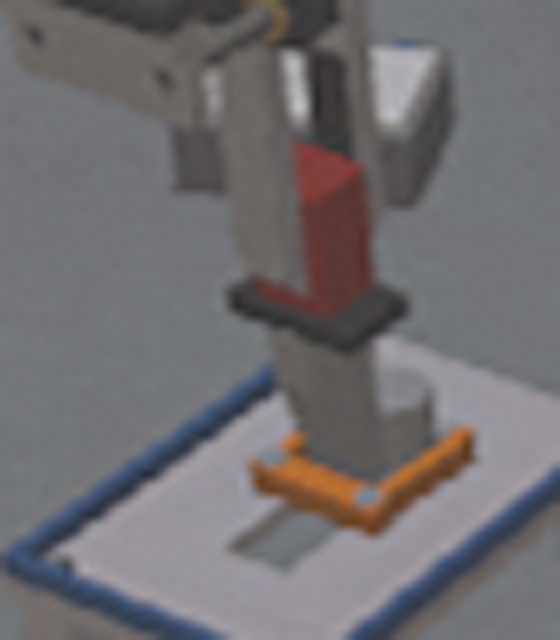

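```bash
python3 -m inch '[{"grip":0,"dx":0,"dy":0.1,"dz":0.4,"rx":0,"ry":0,"rz":0},{"grip":0,"dx":0,"dy":0.05,"dz":0.4,"rx":0,"ry":0,"rz":0},{"grip":0,"dx":0,"dy":0.05,"dz":0.3,"rx":0,"ry":0,"rz":0},{"grip":0,"dx":0,"dy":0.05,"dz":0.2,"rx":0,"ry":0,"rz":0}]'; python3 go.py .6055 -.130 .144 1.449 1
python3 - <<'E'
from fit import *
S=cams.snapshot("scene")
crop(S,200,190,270,270,8,"pics/j.png")
E
```

```text
time: 14.15
tool_pos: [0.6062, -0.1308, 0.1494]
ee_rot: [-3.131, 0.001, 1.449]
wrist_force: [-0.2, 0.1, -3.3]
width: 0.026
now [ 0.6062 -0.1308  0.1494] [-3.1315e+00  1.0000e-03  1.4487e+00] J [-0.3   0.27  1.3  -0.    1.58 -0.18] F [-0.2  0.1 -3.3] w 0.026 t 14.15
tool-frame shift units [ 0.03 -0.03  0.22] turn units [-0.12  0.01 -0.  ]
[ 0.03 -0.03  0.22] [-0.12  0.01 -0.  ]
```

View pics/j.png

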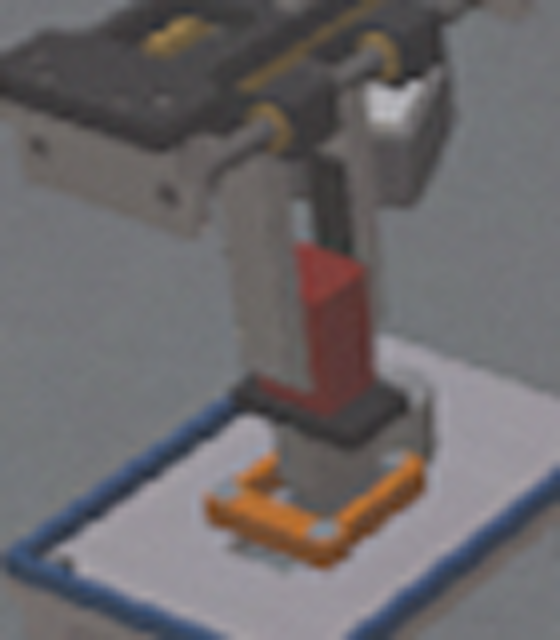

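```bash
python3 - <<'E'
from fit import *
S=cams.snapshot("scene")
s=(.573,-.1285,-.122)
# clip bar front/top/bottom edges, free in x,y,yaw ; report relative to stage
b=samp([((.026,-.026,.092),(.038,-.026,.092)),((.038,-.026,.092),(.038,.026,.092)),((.038,-.026,.08),(.038,.026,.08)),((.038,.026,.092),(.026,.026,.092))])
for d in (.015,.025):
  x0=T(*s,[(d,0,0)])[0]
  v,f=fit(S,[(b,1)],(x0[0],x0[1],-.122),(.012,.008,.06)); print(v.round(4),f,"dist",np.hypot(v[0]-s[0],v[1]-s[1]).round(4))
draw(S,[(b,1)],v,(200,210,270,270),10,"pics/k.png")
E
```

```text
[ 0.5891 -0.1269 -0.1346] -143.1332550048828 dist 0.0162
[ 0.6002 -0.1322 -0.1471] -143.67367553710938 dist 0.0275
```

View pics/k.png

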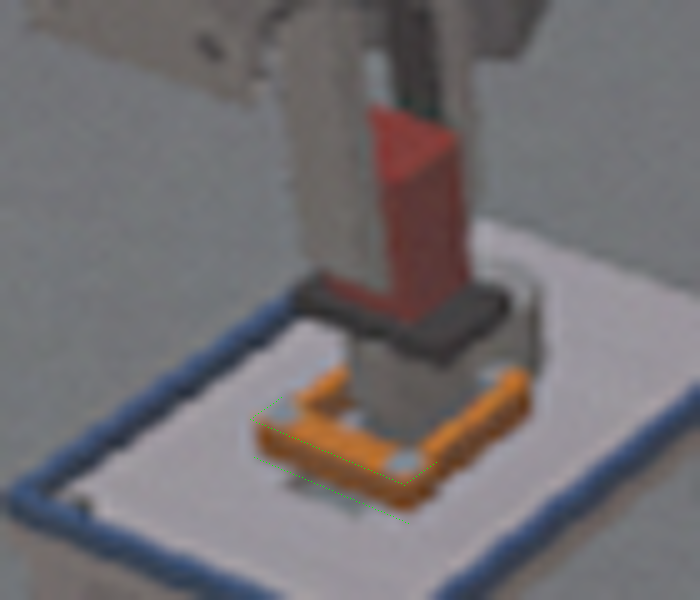

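Clip sits about 27 mm from the post axis, flat, and clear of the blade's bar side; the wrist force is back to the wedge's weight. Withdraw straight up.

```bash
python3 -m inch '[{"grip":0,"dx":0,"dy":0,"dz":-0.3,"rx":-0.05,"ry":0,"rz":0},{"grip":0,"dx":0,"dy":0,"dz":-0.5,"rx":0,"ry":0,"rz":0},{"grip":0,"dx":0,"dy":0,"dz":-0.6,"rx":0,"ry":0,"rz":0},{"grip":0,"dx":0,"dy":0,"dz":-0.6,"rx":0,"ry":0,"rz":0},{"grip":0,"dx":0,"dy":0,"dz":-0.6,"rx":0,"ry":0,"rz":0},{"grip":0,"dx":0,"dy":0,"dz":-0.7,"rx":0,"ry":0,"rz":0},{"grip":0,"dx":0,"dy":0,"dz":-0.7,"rx":0,"ry":0,"rz":0},{"grip":0,"dx":0,"dy":0,"dz":-0.7,"rx":0,"ry":0,"rz":0},{"grip":0,"dx":0,"dy":0,"dz":-0.2,"rx":0,"ry":0,"rz":0}]'; python3 go.py .5766 .1876 .265 1.955 22
python3 - <<'E'
from fit import *
S=cams.snapshot("scene")
crop(S,200,170,270,270,6,"pics/l.png")
s=(.573,-.1285,-.122)
b=samp([((.026,-.026,.092),(.038,-.026,.092)),((.038,-.026,.092),(.038,.026,.092)),((.038,-.026,.08),(.038,.026,.08)),((.038,.026,.092),(.026,.026,.092))])
x0=T(*s,[(.025,0,0)])[0]
v,f=fit(S,[(b,1)],(x0[0],x0[1],-.122),(.012,.008,.06)); print(v.round(4),f,"dist",np.hypot(v[0]-s[0],v[1]-s[1]).round(4))
E
```

```text
time: 15.38
tool_pos: [0.6082, -0.1311, 0.2842]
ee_rot: [3.14, 0.002, 1.449]
wrist_force: [-0.1, 1.1, -2.8]
width: 0.026
now [ 0.6082 -0.1311  0.2842] [3.1400e+00 2.1000e-03 1.4489e+00] J [-0.3   0.25  1.06 -0.    1.83 -0.18] F [-0.1  1.1 -2.8] w 0.026 t 15.375
tool-frame shift units [12.5  -2.8   0.74] turn units [ 0.01  0.03 -5.8 ]
[ 0.57 -0.13  0.03] [ 0.    0.   -0.26]
[ 0.57 -0.11  0.03] [ 0.    0.   -0.26]
[ 0.57 -0.1   0.03] [ 0.    0.   -0.26]
[ 0.58 -0.09  0.03] [ 0.    0.   -0.26]
[ 0.58 -0.07  0.03] [ 0.    0.   -0.26]
[ 0.58 -0.06  0.03] [ 0.    0.   -0.26]
[ 0.58 -0.05  0.03] [ 0.    0.   -0.26]
[ 0.58 -0.03  0.03] [ 0.    0.   -0.26]
[ 0.58 -0.02  0.03] [ 0.    0.   -0.26]
[ 0.58 -0.01  0.03] [ 0.    0.   -0.26]
[0.58 0.01 0.03] [ 0.    0.   -0.26]
[0.58 0.02 0.03] [ 0.    0.   -0.26]
[0.58 0.03 0.03] [ 0.    0.   -0.26]
[0.58 0.05 0.03] [ 0.    0.   -0.26]
[0.58 0.06 0.03] [ 0.    0.   -0.26]
[0.58 0.07 0.03] [ 0.    0.   -0.26]
[0.58 0.09 0.03] [ 0.    0.   -0.26]
[0.57 0.1  0.03] [ 0.    0.   -0.26]
[0.57 0.11 0.03] [ 0.    0.   -0.26]
[0.57 0.13 0.03] [ 0.    0.   -0.26]
[0.57 0.14 0.03] [ 0.    0.   -0.26]
[0.56 0.15 0.03] [ 0.    0.   -0.26]
[ 0.6002 -0.1324 -0.1407] -143.76499938964844 dist 0.0274
```

View pics/l.png

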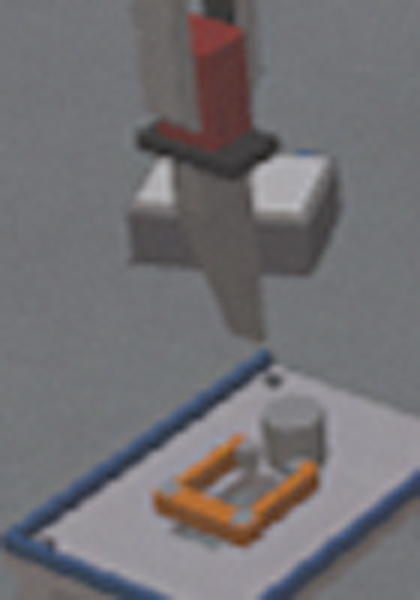

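The clip lies flat beside the post with its jaws clear of it, at about 27 mm. Now back to the holder.

```bash
python3 -m inch '[{"grip":0,"dx":0.6,"dy":-0.13,"dz":0,"rx":0,"ry":0,"rz":-0.27},{"grip":0,"dx":0.6,"dy":-0.11,"dz":0,"rx":0,"ry":0,"rz":-0.27},{"grip":0,"dx":0.6,"dy":-0.1,"dz":0,"rx":0,"ry":0,"rz":-0.27},{"grip":0,"dx":0.6,"dy":-0.09,"dz":0,"rx":0,"ry":0,"rz":-0.27},{"grip":0,"dx":0.6,"dy":-0.07,"dz":0,"rx":0,"ry":0,"rz":-0.27},{"grip":0,"dx":0.6,"dy":-0.06,"dz":0,"rx":0,"ry":0,"rz":-0.27},{"grip":0,"dx":0.6,"dy":-0.05,"dz":0,"rx":0,"ry":0,"rz":-0.27},{"grip":0,"dx":0.6,"dy":-0.03,"dz":0,"rx":0,"ry":0,"rz":-0.27},{"grip":0,"dx":0.6,"dy":-0.02,"dz":0,"rx":0,"ry":0,"rz":-0.27},{"grip":0,"dx":0.6,"dy":0,"dz":0,"rx":0,"ry":0,"rz":-0.27},{"grip":0,"dx":0.6,"dy":0.01,"dz":0,"rx":0,"ry":0,"rz":-0.27},{"grip":0,"dx":0.6,"dy":0.02,"dz":0,"rx":0,"ry":0,"rz":-0.27}]'; python3 go.py .5766 .1876 .270 1.955 9
```

```text
time: 16.92
tool_pos: [0.5868, 0.0628, 0.2812]
ee_rot: [-3.138, -0.001, 1.752]
wrist_force: [-0.7, -0.0, -2.2]
width: 0.026
now [0.5868 0.0628 0.2812] [-3.1379e+00 -1.0000e-03  1.7525e+00] J [ 0.01  0.18  1.15  0.    1.82 -0.17] F [-0.7 -0.  -2.2] w 0.026 t 16.925
tool-frame shift units [4.98 0.5  0.45] turn units [-0.04 -0.02 -2.32]
[0.55 0.06 0.05] [-0.   -0.   -0.26]
[0.55 0.07 0.05] [-0.   -0.   -0.26]
[0.55 0.08 0.05] [-0.   -0.   -0.26]
[0.55 0.09 0.05] [-0.   -0.   -0.26]
[0.55 0.11 0.05] [-0.   -0.   -0.26]
[0.54 0.12 0.05] [-0.   -0.   -0.26]
[0.54 0.13 0.05] [-0.   -0.   -0.26]
[0.54 0.14 0.05] [-0.   -0.   -0.26]
[0.53 0.15 0.05] [-0.   -0.   -0.26]
```

```bash
python3 -m inch '[{"grip":0,"dx":0.55,"dy":0.06,"dz":0,"rx":0,"ry":0,"rz":-0.26},{"grip":0,"dx":0.55,"dy":0.07,"dz":0,"rx":0,"ry":0,"rz":-0.26},{"grip":0,"dx":0.55,"dy":0.08,"dz":0,"rx":0,"ry":0,"rz":-0.26},{"grip":0,"dx":0.55,"dy":0.09,"dz":0,"rx":0,"ry":0,"rz":-0.26},{"grip":0,"dx":0.55,"dy":0.11,"dz":0,"rx":0,"ry":0,"rz":-0.26},{"grip":0,"dx":0.54,"dy":0.12,"dz":0,"rx":0,"ry":0,"rz":-0.26},{"grip":0,"dx":0.5,"dy":0.13,"dz":0,"rx":0,"ry":0,"rz":-0.26},{"grip":0,"dx":0.4,"dy":0.14,"dz":0,"rx":0,"ry":0,"rz":-0.26},{"grip":0,"dx":0.3,"dy":0.15,"dz":0,"rx":0,"ry":0,"rz":-0.26},{"grip":0,"dx":0,"dy":0,"dz":0,"rx":0,"ry":0,"rz":0}]'; python3 go.py .5766 .1876 .250 1.955 1
```

```text
time: 18.18
tool_pos: [0.579, 0.1869, 0.281]
ee_rot: [-3.138, -0.001, 1.973]
wrist_force: [0.2, -0.2, -2.8]
width: 0.0262
now [0.579  0.1869 0.281 ] [-3.1380e+00 -1.4000e-03  1.9729e+00] J [ 0.22  0.22  1.1   0.    1.83 -0.18] F [ 0.2 -0.2 -2.8] w 0.0262 t 18.175
tool-frame shift units [ 0.06 -0.07  1.24] turn units [-0.04 -0.02  0.2 ]
[ 0.06 -0.07  1.24] [-0.04 -0.02  0.2 ]
```

```bash
python3 -m inch '[{"grip":0,"dx":0.06,"dy":-0.07,"dz":0.5,"rx":0,"ry":0,"rz":0.2},{"grip":0,"dx":0,"dy":0,"dz":0.3,"rx":0,"ry":0,"rz":0},{"grip":0,"dx":0,"dy":0,"dz":0,"rx":0,"ry":0,"rz":0}]'; python3 go.py .5766 .1876 .1376 1.955 1
python3 - <<'E'
from fit import *
S=cams.snapshot("scene")
crop(S,310,170,410,310,4,"pics/m.png")
E
```

```text
time: 18.55
tool_pos: [0.5764, 0.1865, 0.2587]
ee_rot: [-3.136, -0.001, 1.953]
wrist_force: [-0.3, -0.3, -3.7]
width: 0.0255
now [0.5764 0.1865 0.2587] [-3.1363e+00 -9.0000e-04  1.9527e+00] J [ 0.22  0.21  1.15  0.    1.78 -0.16] F [-0.3 -0.3 -3.7] w 0.0255 t 18.55
tool-frame shift units [0.03 0.05 4.85] turn units [-0.06 -0.01 -0.03]
[0.03 0.05 4.85] [-0.06 -0.01 -0.03]
```

View pics/m.png

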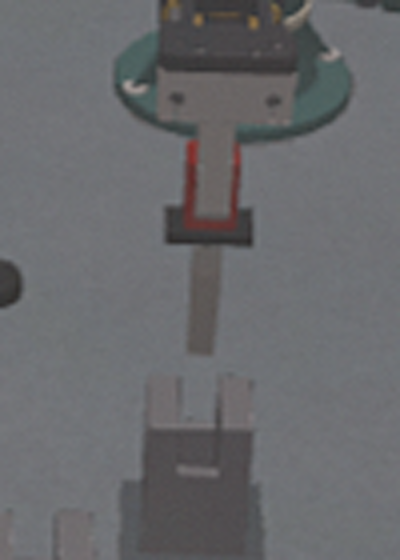

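```bash
python3 -m inch '[{"grip":0,"dx":0.03,"dy":0.04,"dz":0.4,"rx":-0.06,"ry":0,"rz":0},{"grip":0,"dx":0,"dy":0,"dz":0.5,"rx":0,"ry":0,"rz":0},{"grip":0,"dx":0,"dy":0,"dz":0.5,"rx":0,"ry":0,"rz":0}]'; python3 go.py .5766 .1876 .1376 1.955 1
```

```text
time: 18.98
tool_pos: [0.5779, 0.1875, 0.2234]
ee_rot: [3.138, -0.0, 1.952]
wrist_force: [0.5, 0.2, -3.6]
width: 0.0257
now [0.5779 0.1875 0.2234] [ 3.1379e+00 -3.0000e-04  1.9521e+00] J [ 0.22  0.21  1.22  0.    1.7  -0.16] F [ 0.5  0.2 -3.6] w 0.0257 t 18.975
tool-frame shift units [ 0.02 -0.06  3.43] turn units [ 0.04 -0.   -0.03]
[ 0.02 -0.06  3.43] [ 0.04 -0.   -0.03]
```

The tip is inside the pocket without side force. Continue.

```bash
python3 -m inch '[{"grip":0,"dx":0,"dy":-0.04,"dz":0.6,"rx":0,"ry":0,"rz":0},{"grip":0,"dx":0,"dy":0,"dz":0.6,"rx":0,"ry":0,"rz":0},{"grip":0,"dx":0,"dy":0,"dz":0.6,"rx":0,"ry":0,"rz":0},{"grip":0,"dx":0,"dy":0,"dz":0.6,"rx":0,"ry":0,"rz":0},{"grip":0,"dx":0,"dy":0,"dz":0.3,"rx":0,"ry":0,"rz":0},{"grip":0,"dx":0,"dy":0,"dz":0.1,"rx":0,"ry":0,"rz":0},{"grip":0,"dx":0,"dy":0,"dz":0,"rx":0,"ry":0,"rz":0}]'; python3 go.py .5766 .1876 .1376 1.955 1
```

```text
time: 19.85
tool_pos: [0.5758, 0.1869, 0.1457]
ee_rot: [-3.141, -0.001, 1.952]
wrist_force: [-0.7, -0.1, -2.4]
width: 0.0257
now [0.5758 0.1869 0.1457] [-3.1408e+00 -1.0000e-03  1.9521e+00] J [ 0.22  0.24  1.35  0.    1.56 -0.16] F [-0.7 -0.1 -2.4] w 0.0257 t 19.85
tool-frame shift units [0.01 0.04 0.32] turn units [-0.01 -0.01 -0.03]
[0.01 0.04 0.32] [-0.01 -0.01 -0.03]
```

```bash
python3 -m inch '[{"grip":0,"dx":0,"dy":0.03,"dz":0.15,"rx":0,"ry":0,"rz":0},{"grip":0,"dx":0,"dy":0,"dz":0.1,"rx":0,"ry":0,"rz":0},{"grip":0,"dx":0,"dy":0,"dz":0.08,"rx":0,"ry":0,"rz":0},{"grip":0,"dx":0,"dy":0,"dz":0,"rx":0,"ry":0,"rz":0}]'; python3 go.py .5766 .1876 .1376 1.955 1
```

```text
time: 20.35
tool_pos: [0.5775, 0.1874, 0.1386]
ee_rot: [3.139, -0.0, 1.952]
wrist_force: [-0.8, -0.0, -4.0]
width: 0.0259
now [0.5775 0.1874 0.1386] [ 3.1391e+00 -5.0000e-04  1.9521e+00] J [ 0.22  0.24  1.36  0.    1.54 -0.16] F [-0.8 -0.  -4. ] w 0.0259 t 20.35
tool-frame shift units [ 0.02 -0.03  0.04] turn units [ 0.03 -0.01 -0.03]
[ 0.02 -0.03  0.04] [ 0.03 -0.01 -0.03]
```

```bash
python3 -m inch '[{"grip":0,"dx":0,"dy":0,"dz":0.1,"rx":0,"ry":0,"rz":0},{"grip":0,"dx":0,"dy":0,"dz":0,"rx":0,"ry":0,"rz":0}]'; python3 go.py .5766 .1876 .1376 1.955 1
```

```text
time: 20.6
tool_pos: [0.5781, 0.1876, 0.1378]
ee_rot: [3.137, -0.0, 1.952]
wrist_force: [0.9, -0.2, -3.4]
width: 0.0258
now [0.5781 0.1876 0.1378] [ 3.1369e+00 -1.0000e-04  1.9522e+00] J [ 0.22  0.24  1.36  0.    1.54 -0.16] F [ 0.9 -0.2 -3.4] w 0.0258 t 20.6
tool-frame shift units [ 0.02 -0.05  0.01] turn units [ 0.05 -0.   -0.03]
[ 0.02 -0.05  0.01] [ 0.05 -0.   -0.03]
```

```bash
python3 -m inch '[{"grip":0,"dx":0,"dy":-0.04,"dz":0.12,"rx":0.04,"ry":0,"rz":0},{"grip":0,"dx":0,"dy":0,"dz":0,"rx":0,"ry":0,"rz":0}]'; python3 go.py .5766 .1876 .1376 1.955 1
```

```text
time: 20.85
tool_pos: [0.5783, 0.1876, 0.1379]
ee_rot: [3.136, 0.0, 1.952]
wrist_force: [-0.1, 0.5, -3.8]
width: 0.0259
now [0.5783 0.1876 0.1379] [3.1357e+00 5.0000e-04 1.9522e+00] J [ 0.22  0.24  1.36  0.    1.54 -0.16] F [-0.1  0.5 -3.8] w 0.0259 t 20.85
tool-frame shift units [ 0.03 -0.06  0.01] turn units [ 0.07  0.01 -0.03]
[ 0.03 -0.06  0.01] [ 0.07  0.01 -0.03]
```

```bash
python3 -m inch '[{"grip":0,"dx":0,"dy":-0.05,"dz":0.22,"rx":0.07,"ry":0,"rz":0},{"grip":0,"dx":0,"dy":0,"dz":0,"rx":0,"ry":0,"rz":0}]'; python3 go.py .5766 .1876 .1376 1.955 1
python3 - <<'E'
from fit import *
S=cams.snapshot("scene")
crop(S,320,220,400,320,5,"pics/n.png")
E
```

```text
time: 21.1
tool_pos: [0.5788, 0.1877, 0.1382]
ee_rot: [3.135, 0.001, 1.952]
wrist_force: [-0.6, 0.4, -3.7]
width: 0.0256
now [0.5788 0.1877 0.1382] [3.1347e+00 1.3000e-03 1.9523e+00] J [ 0.22  0.24  1.36 -0.    1.54 -0.16] F [-0.6  0.4 -3.7] w 0.0256 t 21.1
tool-frame shift units [ 0.03 -0.09  0.02] turn units [ 0.08  0.02 -0.03]
[ 0.03 -0.09  0.02] [ 0.08  0.02 -0.03]
```

View pics/n.png

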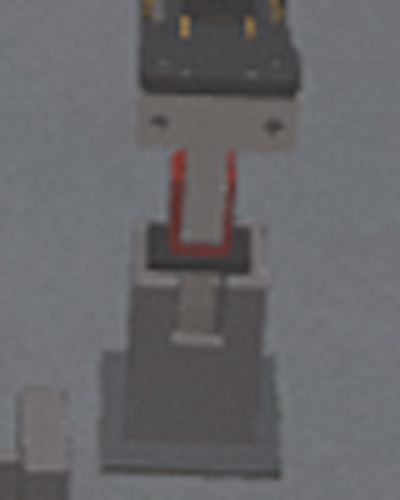

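The shoulder's lower edge is at row 274, the same as when it hung at the start, and further lowering is blocked. So it's seated; release.

```bash
python3 -m inch '[{"grip":0.3,"dx":0,"dy":0,"dz":0,"rx":0,"ry":0,"rz":0},{"grip":0.6,"dx":0,"dy":0,"dz":0,"rx":0,"ry":0,"rz":0},{"grip":1,"dx":0,"dy":0,"dz":0,"rx":0,"ry":0,"rz":0},{"grip":1,"dx":0,"dy":0,"dz":0,"rx":0,"ry":0,"rz":0},{"grip":1,"dx":0,"dy":0,"dz":0,"rx":0,"ry":0,"rz":0},{"grip":1,"dx":0,"dy":0,"dz":0,"rx":0,"ry":0,"rz":0},{"grip":1,"dx":0,"dy":0,"dz":0,"rx":0,"ry":0,"rz":0},{"grip":1,"dx":0,"dy":0,"dz":0,"rx":0,"ry":0,"rz":0}]'; python3 go.py .5766 .1876 .1376 1.955 1
```

```text
time: 22.15
tool_pos: [0.5788, 0.1875, 0.1367]
ee_rot: [3.136, 0.001, 1.952]
wrist_force: [-0.4, 0.2, -0.7]
width: 0.0928
now [0.5788 0.1875 0.1367] [3.1361e+00 1.3000e-03 1.9522e+00] J [ 0.22  0.24  1.36 -0.    1.54 -0.16] F [-0.4  0.2 -0.7] w 0.0928 t 22.15
tool-frame shift units [ 0.03 -0.08 -0.04] turn units [ 0.06  0.01 -0.03]
[ 0.03 -0.08 -0.04] [ 0.06  0.01 -0.03]
```

```bash
python3 -m inch '[{"grip":1,"dx":0,"dy":0,"dz":-0.5,"rx":0,"ry":0,"rz":0},{"grip":1,"dx":0,"dy":0,"dz":-1,"rx":0,"ry":0,"rz":0},{"grip":1,"dx":0,"dy":0,"dz":-1,"rx":0,"ry":0,"rz":0},{"grip":1,"dx":0,"dy":0,"dz":-1,"rx":0,"ry":0,"rz":0},{"grip":1,"dx":0,"dy":-1,"dz":-0.5,"rx":0,"ry":0,"rz":0},{"grip":1,"dx":0,"dy":-1,"dz":0,"rx":0,"ry":0,"rz":0},{"grip":1,"dx":0,"dy":-1,"dz":0,"rx":0,"ry":0,"rz":0},{"grip":1,"dx":0,"dy":-1,"dz":0,"rx":0,"ry":0,"rz":0},{"grip":1,"dx":0,"dy":-1,"dz":0,"rx":0,"ry":0,"rz":0},{"grip":1,"dx":0,"dy":-1,"dz":0,"rx":0,"ry":0,"rz":0},{"grip":1,"dx":0,"dy":0,"dz":0,"rx":0,"ry":0,"rz":0},{"grip":1,"dx":0,"dy":0,"dz":0,"rx":0,"ry":0,"rz":0}]'
python3 - <<'E'
from fit import *
S=cams.snapshot("scene");Tp=cams.snapshot("top")
cv2.imwrite("pics/end_s.png",S["frame"][:,:,::-1]);crop(Tp,265,165,455,285,4,"pics/end_t.png")
s=(.573,-.1285,-.122)
b=samp([((.026,-.026,.092),(.038,-.026,.092)),((.038,-.026,.092),(.038,.026,.092)),((.038,-.026,.08),(.038,.026,.08)),((.038,.026,.092),(.026,.026,.092))])
x0=T(*s,[(.025,0,0)])[0]
for p in(S,Tp):
    v,f=fit(p,[(b if p is S else bar,1)],(x0[0],x0[1],-.122),(.014,.008,.06)); print("clip",v.round(4),"dist",np.hypot(v[0]-s[0],v[1]-s[1]).round(4))
for p in(S,Tp):
    w,_=fit(p,[(hand,1)],(.577,.187,.385),(.012,.012,.1)); print("handle at hung height",w.round(4))
E
```

```text
time: 23.65
tool_pos: [0.4377, 0.1307, 0.2512]
ee_rot: [3.118, 0.005, 1.952]
wrist_force: [0.4, 0.5, -0.5]
width: 0.0936
clip [ 0.6002 -0.1323 -0.1381] dist 0.0274
clip [ 0.6001 -0.1284 -0.1253] dist 0.0271
handle at hung height [0.5821 0.1873 0.3802]
handle at hung height [0.578  0.1889 0.4229]
```

View pics/end_s.png

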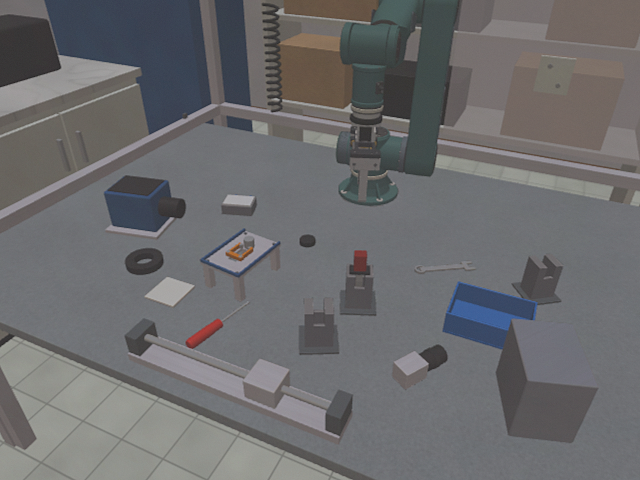

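View pics/end_t.png

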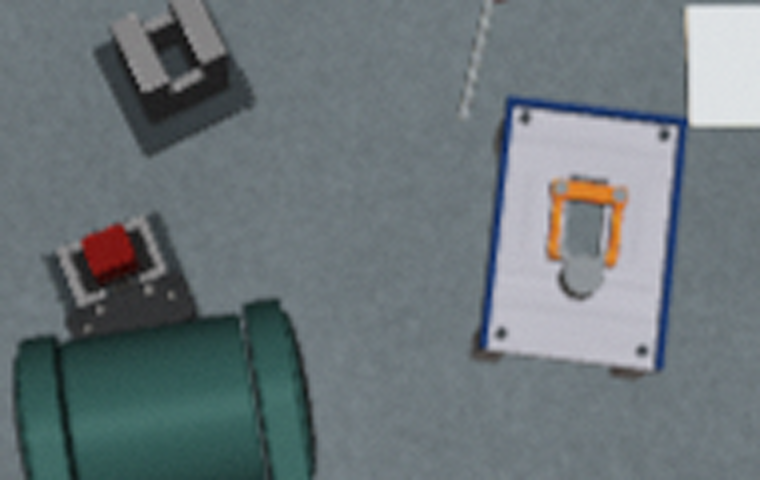

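The wedge hangs upright in its holder at (110,250) in the crop, and the clip lies flat beside the post with its bar at (590,190). The other things haven't moved. Handing in.

```bash
python3 -c "
from bench import robot
o=robot.get_obs();print(o['time'],o['wrist_force'],abs(o['qvel']).max());print(robot.close_job())"
```

```text
23.75 [ 0.47746647 -0.34990391 -0.03720387] 0.010544539716915489
the job is handed in; nothing more can be done
None
```

I drove the wedge between the post and the clip's back bar until the clip sprang off the post. I then hung the wedge back in the holder nearest the base and handed the job in at about 24 s of the 48 s allowed. No verdict came back.

- **Clip:** both cameras put it about 27 mm from the post's axis, where more than 22 mm is needed. It looks flat on the stage.
- **Wedge:** it hangs upright in the holder, within a few mm of where it hung at the start. The cameras differ by about 4 mm on its exact position. As I lowered it, the force reading never showed contact. I judged it seated because further lowering was blocked and the shoulder was at the same height in the picture as at the start.
- **Other things:** by eye they did not move, and nothing touched the clip except the wedge. The arm ended clear of everything, with wrist force near zero.

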